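# Square up the token cases and load the counter's cradle

## Robot

A 7-joint arm with a two-finger parallel gripper is mounted at the origin on the work surface. World frame = base frame: x ahead of the robot, y to its left, z up, the work surface at z = 0. Lengths are in mm, angles in rad, forces in N, time in s.
With the tool pointing down it reaches from about 425 to 925 mm from the base axis. Payload 6.8 kg.
Tool frame: the origin (TCP) lies on the centre line of the jaws, within the pads' length; the fingertips stand finger_overhang ahead of it and the grasp point (between the pads) lies 3 mm ahead of it (finger_overhang is the distance from the TCP to the fingertips, in mm); z points along the fingers, y is the line along which they close (so a half turn about z gives the same grasp; the last joint's range is limited). The gripper opens to 88 mm and grips with 3 to 60 N. Pads are 20 mm wide; open, the fingers measure 115 mm over their backs; the gripper's body (75 mm by 178 mm) begins 61 mm behind the grasp point.
Start: joints at [1.053, 0.477, 0.022, 1.555, -0.011, 1.109, -0.083], TCP at [268.948, -619.124, 244.664] pointing down, gripper open.
Joint ranges: [-2.96, 2.96], [-0.34, 2.1], [-1.41, 1.46], [0.24, 2.44], [-1.37, 4.51], [0.17, 1.92], [-2.96, 2.96]. Speed limits (rad/s): [2.39, 2.39, 3.14, 3.14, 3.14, 3.14, 3.14].

## Interface

Orientations are given as a unit quaternion [w, x, y, z].
In Python, from station import get_state, grab_frame, calibration, close_job, finger_overhang gives the robot as it stands. The module is installed in compiled form; this text tells all that it offers.
- The arm moves only by the tool move_arm, never from a script. Its argument "steps" is a list of rows, each an object of numbers: "tx", "ty", "tz": the shift along the tool's x, y, z each as a share of 2.5 cm, from -1 to 1; "ax", "ay", "az": the turn, a rotation vector about the tool's x, y, z each as a share of 5 degrees, from -1 to 1; "fingers": the opening, from 0 (shut) to 1 (fully open). In form: [{"tx": .., "ty": .., "tz": .., "ax": .., "ay": .., "az": .., "fingers": ..}, ...]. A call has 1 to 12 rows; each row shifts and turns the commanded pose from where the row before left it, along the tool's axes as they then stand; what a row does not reach is not made up. A row lasts 1/8 s, in which the tool goes at most 62.5 mm and 10.7 degrees, less where a joint would pass 70% of its speed; a pose out of reach is approached as far as the arm can. A call with a number of a shift or a turn outside -1 to 1 is refused whole. A call with a gripper value outside its range is refused whole. The fingers move at their own pace and stop on an object; the grip force is fixed at half the most. Time passes only in rows, so rows that do not move let the fingers close. It gives the time, the measured TCP pose, the force, the opening and the grip force at its end, in the units of the state.
- get_state(): the state, without advancing time (a new reading comes with each control period).
- grab_frame(name): name is "scene" or "top" or "wrist"; returns the picture (420x560x3 uint8, blue, green, red); there is no depth.
- calibration(name): a dict with "fx", "fy", "cx", "cy" (pixels), "pose" (4x4, takes a point from camera to world coordinates); the wrist camera has in their place "tool_from_camera" (4x4, takes a point from camera to tool coordinates, whose origin is the TCP and whose axes are the flange's). Camera axes: x right, y down, z forward; pixel columns grow to the right and rows downward; lengths in mm; the calibration is good to about 2 mm. A picture is of the moment at which its call begins: read the wrist's pose just before it. calibration takes no time and is no camera call.
- close_job(): hands the job in; it is judged then, once.
The state is a dict: "t": time; "q": joint angles; "dq": joint speeds; "joint_torque": joint torques, N m; "tool_pos": TCP position; "tool_rot": TCP orientation; "contact_force": force on the tool from outside, world axes, zero at the start; "ft_torque": the same for the moment, N m; "finger_gap": opening from 0.0 (shut) to 1.0 (fully open); "grip_force": force on a finger pad.
Only numpy, scipy, OpenCV 4.12 (cv2) and the standard library are available. Lean on these libraries where they do the work, as an engineer would, in place of code of your own. Each camera call takes 0.05 s, during which the arm holds its last target. There are 200 camera calls.

## Task

Get the token count ready: slide the three token cases, without lifting them, into one straight row in the L-shaped guide, long sides flat against the rail, the first against the end stop and each tight against the next. Also lay the black token cassette fully home in the sloped cradle, flat on its floor with its lower end down at the lip, keeping hold of it until it lies there. Leave everything else on the table where it is.

Things in the scene. Friction and masses are not known exactly. Their poses are not given: they have to be found in the camera images.
- guide: Fixed aluminium L-shaped squaring guide, 24 mm high. Origin: its inner corner at table height. The long rail runs along +y (y -14 to 286 mm), the face the cases stand against at x = 0 (rail at x 0 to 14). The short end stop runs 70 mm along -x, its face at y = 0 (stop at y -14 to 0). The cases belong at x < 0, y > 0, in the corner.
- cradle: Fixed painted-steel stand that carries the sloped loading cradle, foot 130 mm (x) by 80 mm (y). Origin: centre of its underside. The cradle slopes up along its +x, its low end towards the robot.
- cradle_bed: Sloped steel bed of the cradle, fixed, tilted 25 degrees. Origin: on its floor, 48 mm above the table, where the middle of the cassette's underside lies when home. x runs up the slope, y across, z out of the floor, leaning to the robot. Floor 112 mm long; side cheeks 14 mm high, 49 mm clear between; lip 12 mm high across the low end, inner face at x = -51.5 mm; upper end open.
- cassette: Loose token cassette: long low black box 100 (x) by 44 (y) by 30 mm high, with windows showing tokens and one upright bare-aluminium grip rib across the middle of its top: 12 mm thick (x), 40 mm wide (y), from 30 to 52 mm above the underside. 0.25 kg. Origin: centre of its underside, z up. Either end may go to the low end of the cradle.
- case0: One of three identical loose token cases, grey plastic box with a white lid, 44 mm (x) by 64 mm (y) by 40 mm high, 0.3 kg, with a small steel clasp on the middle of the -x long face. Origin: centre of its underside, z up. In the row its long sides lie along the rail.
- case1: One of three identical loose token cases, grey plastic box with a white lid, 44 mm (x) by 64 mm (y) by 40 mm high, 0.3 kg, with a small steel clasp on the middle of the -x long face. Origin: centre of its underside, z up. In the row its long sides lie along the rail.
- case2: One of three identical loose token cases, grey plastic box with a white lid, 44 mm (x) by 64 mm (y) by 40 mm high, 0.3 kg, with a small steel clasp on the middle of the -x long face. Origin: centre of its underside, z up. In the row its long sides lie along the rail.
- slot0 (a point): Point at table height in the guide where the underside centre of a case belongs: place 0 counted from the end stop, at guide x = -22 mm, y = 32 mm. Any case may take it.
- slot1 (a point): Point at table height in the guide where the underside centre of a case belongs: place 1 counted from the end stop, at guide x = -22 mm, y = 96 mm. Any case may take it.
- slot2 (a point): Point at table height in the guide where the underside centre of a case belongs: place 2 counted from the end stop, at guide x = -22 mm, y = 160 mm. Any case may take it.
- tokens_tall: Bystander: a stack of loose tokens, 38 mm across, 30 mm high, standing before the cases. Origin: underside centre.
- tokens_low: Bystander: a low stack of tokens, 38 mm across, 17 mm high, beyond the open end of the guide. Origin: underside centre.
- card_pack: Bystander: white packet 60 by 90 by 18 mm behind the guide. Origin: underside centre.
- tape: Bystander: roll of clear tape, 80 mm across, 18 mm high, lying flat. Origin: underside centre.
- counter_brush: Bystander: small wooden brush, 150 by 20 by 18 mm, lying near the robot. Origin: underside middle.
Mind the look-alikes: they are no part of the job. Leave any orange look-alike of the case2 alone.

How it is judged:
By the outcome, as a careful person would: the job done as asked, in the order asked, and still so for the second after the job is handed in, with the robot touching nothing.
It also fails if it takes over 69 s, if anything falls off the work surface, if the arm or the gripper's body presses on something with over 40 N, if the wrist force passes 120 N, or if a joint passes its speed limit or range.

## Working session

There is one attempt and no reset: what is moved stays moved. The work goes in short steps, Python scripts to look and compute and a tool call to move; the robot and the scene stay as the last step left them, time stands still between calls to the robot, and variables do not carry over. Pictures are saved under pics/ and viewed, at most 10 in all, crops included, and the job is handed in when it is done.

Besides the shell and the picture viewer there is one more tool, called as name(argument=value, ...) on one line, values as JSON. move_arm: Moves the arm, as the interface text tells. Shift numbers are shares of 2.5 cm and turn numbers shares of 5 degrees, none past 1 either way. Its arguments: {"type":"object","properties":{"steps":{"type":"array","items":{"type":"object","properties":{"tx":{"type":"number"},"ty":{"type":"number"},"tz":{"type":"number"},"ax":{"type":"number"},"ay":{"type":"number"},"az":{"type":"number"},"fingers":{"type":"number"}}}}},"required":["steps"]}

```bash
mkdir -p pics
python3 - <<'E'
from station import *
import cv2,numpy as np
print(get_state(), finger_overhang if not callable(finger_overhang) else finger_overhang())
for n in("top","scene"):
    cv2.imwrite(f"pics/{n}1.png",grab_frame(n)); c=calibration(n); print(n,c["fx"],c["fy"],c["cx"],c["cy"],np.round(c["pose"],3).tolist())
print(calibration("wrist"))
E
```

```text
{'t': 0.0, 'q': array([ 1.05292883,  0.47777104,  0.02237609,  1.55639297, -0.01151259,
        1.10927382, -0.08313232]), 'dq': array([-0.00191282, -0.00058107,  0.0009073 ,  0.00071483, -0.00087583,
        0.0014665 ,  0.00033183]), 'joint_torque': array([ 9.14875236e-04, -5.82847703e+01,  1.53481834e+00, -2.72612518e+01,
       -5.44084772e-02,  1.68742763e-02,  9.55850123e-05]), 'tool_pos': array([ 268.68113377, -618.64624516,  243.72655611]), 'tool_rot': array([-8.24531526e-04,  9.79089167e-01,  2.03429757e-01, -2.38324634e-04]), 'contact_force': array([-0.69620522,  0.36256635,  0.3920029 ]), 'ft_torque': array([ 0.05828871, -0.05946069,  0.01380005]), 'grip_force': 0.0, 'finger_gap': 0.9979632498277303} 22.0
top 520.1282222306384 520.1282222306384 278.2022517791983 218.2447810229103 [[0.07, -0.975, 0.209, 312.914], [-0.997, -0.07, 0.009, 45.188], [0.006, -0.209, -0.978, 1260.309], [0.0, 0.0, 0.0, 1.0]]
scene 403.640356139636 403.640356139636 275.83821394681485 208.22138962061112 [[-0.143, 0.724, -0.675, 1123.831], [0.99, 0.116, -0.085, 115.558], [0.016, -0.68, -0.733, 671.697], [0.0, 0.0, 0.0, 1.0]]
{'fx': 333.89874284479356, 'fy': 333.89874284479356, 'cx': 278.40261030297023, 'cy': 205.8077882375178, 'tool_from_camera': array([[-5.29858350e-04, -9.57215094e-01, -2.89376888e-01,
         7.96328601e+01],
       [ 9.99999622e-01, -3.07814150e-04, -8.12828561e-04,
         8.07700278e-02],
       [ 6.88977467e-04, -2.89377209e-01,  9.57214895e-01,
        -1.40508395e+02],
       [ 0.00000000e+00,  0.00000000e+00,  0.00000000e+00,
         1.00000000e+00]])}
```

View pics/top1.png

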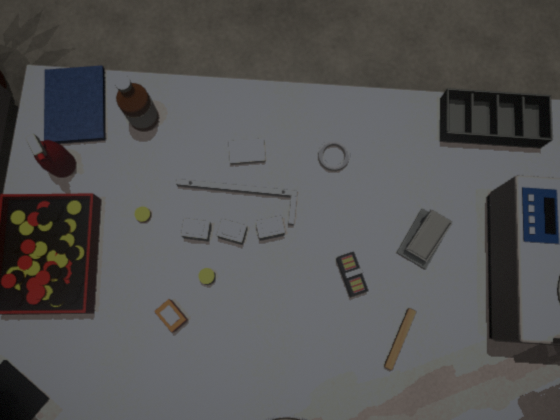

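View pics/scene1.png

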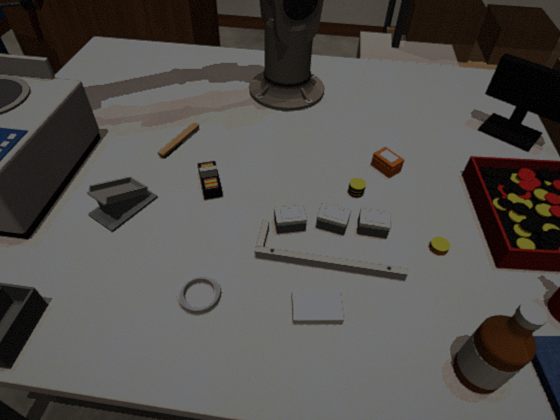

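Top view: the guide rail runs from (178,183) to (290,191) with the stop down to (293,222). The cases are near (197,229), (232,231) and (270,228), the cassette at (352,274), the cradle at (425,238), the tall tokens at (207,276) and the orange look-alike at (171,316).

```bash
cat > h.py <<'E'
from station import *
import numpy as np, cv2
from scipy.spatial.transform import Rotation as R
def tool(s=None):
    s=s or get_state(); T=np.eye(4); T[:3,:3]=R.from_quat(s["tool_rot"],scalar_first=True).as_matrix(); T[:3,3]=s["tool_pos"]; return T
def campose(n,T=None):
    c=calibration(n); K=np.array([[c["fx"],0,c["cx"]],[0,c["fy"],c["cy"]],[0,0,1]])
    return K,(T@c["tool_from_camera"] if n=="wrist" else c["pose"])
def unproj(K,P,uv,z):
    uv=np.atleast_2d(np.array(uv,float)); d=np.c_[uv,np.ones(len(uv))]@np.linalg.inv(K).T@P[:3,:3].T
    return P[:3,3]+d*((z-P[2,3])/d[:,2])[:,None]
def proj(K,P,X):
    X=(np.atleast_2d(X)-P[:3,3])@P[:3,:3]@K.T; return X[:,:2]/X[:,2:]
E
python3 - <<'E'
from h import *
K,P=campose("top")
np.set_printoptions(suppress=True,precision=1)
for n,uv,z in [("railends",[(178,183),(290,191),(293,222)],24),("cases",[(197,229),(232,231),(270,228)],40),("cassette",[(352,274)],30),("cradle",[(425,238)],50),("tok",[(207,276)],30)]: print(n,unproj(K,P,uv,z)[:,:2])
T=tool(); print(T)
E
```

```text
railends [[647.7 308.9]
 [647.2  32.4]
 [570.1  20. ]]
cases [[533.3 247.7]
 [534.4 164.1]
 [548.2  74.2]]
cassette [[ 453.5 -127.3]]
cradle [[ 548.5 -293.3]]
tok [[424.4 214.2]]
[[   0.9    0.4   -0.   268.7]
 [   0.4   -0.9    0.  -618.7]
 [  -0.    -0.    -1.   243.8]
 [   0.     0.     0.     1. ]]
```

move_arm(steps=[{"tx": 0.76, "ty": -0.64, "az": 0.94}, {"tx": 0.7, "ty": -0.7, "az": 0.94}, {"tx": 0.63, "ty": -0.77, "az": 0.94}, {"tx": 0.57, "ty": -0.82, "az": 0.94}, {"tx": 0.5, "ty": -0.86, "az": 0.94}, {"tx": 0.48, "ty": -0.88}, {"tx": 0.48, "ty": -0.88}, {"tx": 0.48, "ty": -0.88}, {"tx": 0.48, "ty": -0.88}, {"tx": 0.48, "ty": -0.88}, {"tx": 0.48, "ty": -0.88}, {"tx": 0.48, "ty": -0.88}])

```text
invalid input at $.steps[0]: expected keys tx, ty, tz, ax, ay, az, fingers
```

move_arm(steps=[{"tx": 0.48, "ty": -0.88}, {"tx": 0.48, "ty": -0.88}, {"tx": 0.48, "ty": -0.88}, {"tx": 0.48, "ty": -0.88}, {"tx": 0.48, "ty": -0.88}, {}])

```text
invalid input at $.steps[0]: expected keys tx, ty, tz, ax, ay, az, fingers
```

Run:
```python
from h import *
T=tool(); im=grab_frame("wrist"); cv2.imwrite("pics/w1.png",im); np.save("w1.npy",T); print(T)
cv2.imwrite("pics/w1big.png",cv2.resize(im,(800,600),interpolation=cv2.INTER_CUBIC))
```

```text
[[ 9.17212784e-01  3.98396947e-01 -7.62928329e-04  2.68701180e+02]
 [ 3.98397653e-01 -9.17211715e-01  1.40706967e-03 -6.18682531e+02]
 [-1.39194538e-04 -1.59453115e-03 -9.99998719e-01  2.43798240e+02]
 [ 0.00000000e+00  0.00000000e+00  0.00000000e+00  1.00000000e+00]]
```

View pics/w1big.png

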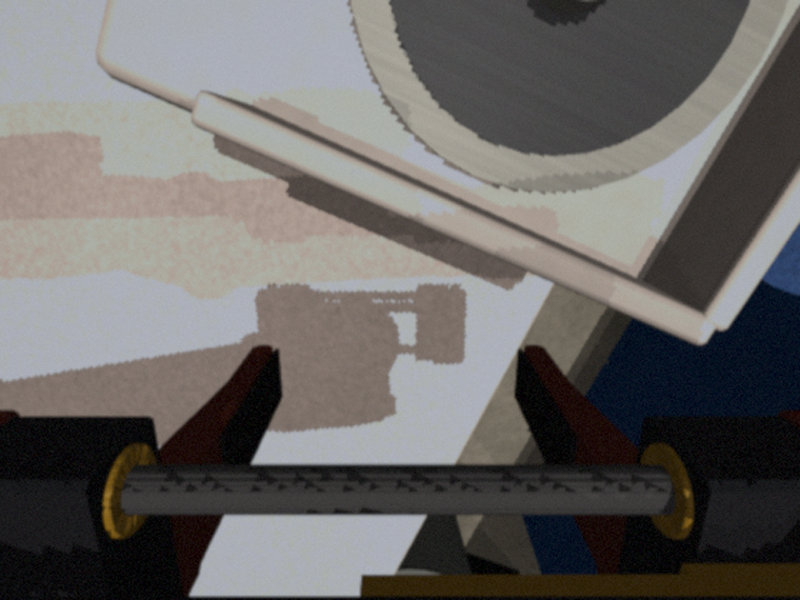

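The picture shows only a machine and tabletop under the start pose, because the moves were refused: every key is required in each row. I'll triangulate the machine's height before travelling.

Run:
```python
from h import *
np.set_printoptions(suppress=True,precision=1)
def M(n):
    K,P=campose(n); return K@np.linalg.inv(P)[:3]
X=cv2.triangulatePoints(M("top"),M("scene"),np.array([[521.,343]]).T,np.array([[78.,82]]).T)[:,0]; print(X[:3]/X[3])
K,P=campose("top"); print(unproj(K,P,[(493,342),(490,190)],0))
for z in (100,150,200): print(unproj(K,P,[(521,343),(518,178)],z))
```

```text
[ 322.4 -464.7  162.1]
[[ 320.  -470.8    0. ]
 [ 692.5 -469.1    0. ]]
[[ 321.6 -490.7  100. ]
 [ 696.1 -493.9  100. ]]
[[ 321.2 -467.6  150. ]
 [ 679.6 -470.6  150. ]]
[[ 320.9 -444.6  200. ]
 [ 663.1 -447.4  200. ]]
```

move_arm(steps=[{"tx": 0.76, "ty": -0.64, "tz": -0.3, "ax": 0, "ay": 0, "az": 0.94, "fingers": 0.6}, {"tx": 0.7, "ty": -0.7, "tz": -0.3, "ax": 0, "ay": 0, "az": 0.94, "fingers": 0.6}, {"tx": 0.63, "ty": -0.77, "tz": -0.3, "ax": 0, "ay": 0, "az": 0.94, "fingers": 0.6}, {"tx": 0.57, "ty": -0.82, "tz": -0.3, "ax": 0, "ay": 0, "az": 0.94, "fingers": 0.6}, {"tx": 0.5, "ty": -0.86, "tz": 0, "ax": 0, "ay": 0, "az": 0.94, "fingers": 0.6}, {"tx": 0.48, "ty": -0.88, "tz": 0, "ax": 0, "ay": 0, "az": 0, "fingers": 0.6}, {"tx": 0.48, "ty": -0.88, "tz": 0, "ax": 0, "ay": 0, "az": 0, "fingers": 0.6}, {"tx": 0.48, "ty": -0.88, "tz": 0, "ax": 0, "ay": 0, "az": 0, "fingers": 0.6}, {"tx": 0.48, "ty": -0.88, "tz": 0, "ax": 0, "ay": 0, "az": 0, "fingers": 0.6}, {"tx": 0.48, "ty": -0.88, "tz": 0, "ax": 0, "ay": 0, "az": 0, "fingers": 0.6}, {"tx": 0.48, "ty": -0.88, "tz": 0, "ax": 0, "ay": 0, "az": 0, "fingers": 0.6}, {"tx": 0.48, "ty": -0.88, "tz": 0, "ax": 0, "ay": 0, "az": 0, "fingers": 0.6}])

```text
t: 1.65
tool_pos: [407.2, -352.3, 274.4]
tool_rot: [-0.0, 1.0, -0.0, -0.0]
contact_force: [-0.2, 0.6, 0.2]
finger_gap: 0.598
grip_force: 0.0
```

move_arm(steps=[{"tx": 0.48, "ty": -0.88, "tz": 0, "ax": 0, "ay": 0, "az": 0, "fingers": 0.6}, {"tx": 0.48, "ty": -0.88, "tz": 0, "ax": 0, "ay": 0, "az": 0, "fingers": 0.6}, {"tx": 0.48, "ty": -0.88, "tz": 0, "ax": 0, "ay": 0, "az": 0, "fingers": 0.6}, {"tx": 0.48, "ty": -0.88, "tz": 0.3, "ax": 0, "ay": 0, "az": 0, "fingers": 0.6}, {"tx": 0.48, "ty": -0.88, "tz": 0.5, "ax": 0, "ay": 0, "az": 0, "fingers": 0.6}, {"tx": 0, "ty": 0, "tz": 0, "ax": 0, "ay": 0, "az": 0, "fingers": 0.6}, {"tx": 0, "ty": 0, "tz": 0, "ax": 0, "ay": 0, "az": 0, "fingers": 0.6}])

```text
t: 2.52
tool_pos: [466.6, -244.2, 254.9]
tool_rot: [0.0, 1.0, -0.001, -0.0]
contact_force: [-0.3, -1.0, 0.8]
finger_gap: 0.6
grip_force: 0.0
```

Run:
```python
from h import *
T=tool(); im=grab_frame("wrist"); cv2.imwrite("pics/w1.png",im); np.save("w1.npy",T); print(T,get_state()["t"])
cv2.imwrite("pics/w1b.png",cv2.resize(im[:330],None,fx=1.42857,fy=1.42857,interpolation=cv2.INTER_CUBIC))
```

```text
[[ 9.99999234e-01 -1.21834556e-03 -2.20080887e-04  4.66595164e+02]
 [-1.21846402e-03 -9.99999112e-01 -5.38896041e-04 -2.44229062e+02]
 [-2.19424130e-04  5.39163789e-04 -9.99999831e-01  2.54874517e+02]
 [ 0.00000000e+00  0.00000000e+00  0.00000000e+00  1.00000000e+00]] 2.575
```

View pics/w1b.png

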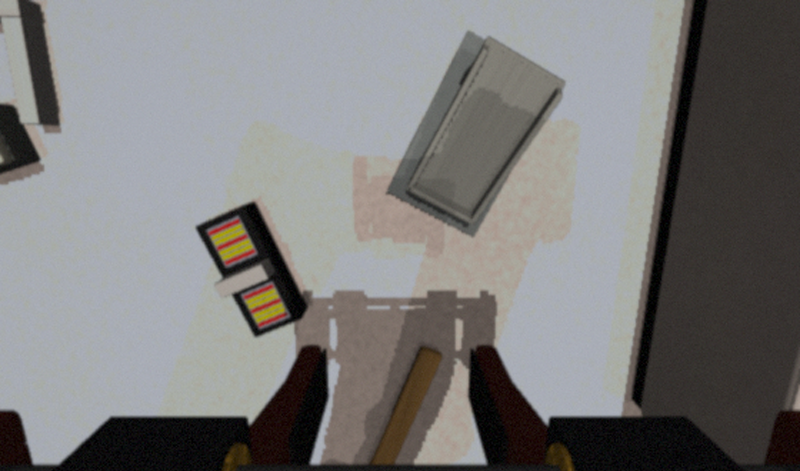

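The cassette is at big-picture (250,268), its rib at (245,280). The cradle bed's corners are at (488,38), (564,82), (471,223) and (409,192), low end toward the robot. Cases next.

move_arm(steps=[{"tx": 0.15, "ty": -1, "tz": 0, "ax": 0, "ay": 0, "az": 0, "fingers": 0.6}, {"tx": 0.15, "ty": -1, "tz": 0, "ax": 0, "ay": 0, "az": 0, "fingers": 0.6}, {"tx": 0.15, "ty": -1, "tz": 0, "ax": 0, "ay": 0, "az": 0, "fingers": 0.6}, {"tx": 0.15, "ty": -1, "tz": 0, "ax": 0, "ay": 0, "az": 0, "fingers": 0.6}, {"tx": 0.15, "ty": -1, "tz": 0, "ax": 0, "ay": 0, "az": 0, "fingers": 0.6}, {"tx": 0.15, "ty": -1, "tz": 0, "ax": 0, "ay": 0, "az": 0, "fingers": 0.6}, {"tx": 0.15, "ty": -1, "tz": 0, "ax": 0, "ay": 0, "az": 0, "fingers": 0.6}, {"tx": 0.15, "ty": -1, "tz": 0, "ax": 0, "ay": 0, "az": 0, "fingers": 0.6}, {"tx": 0.15, "ty": -1, "tz": 0, "ax": 0, "ay": 0, "az": 0, "fingers": 0.6}, {"tx": 0.15, "ty": -1, "tz": 0, "ax": 0, "ay": 0, "az": 0, "fingers": 0.6}, {"tx": 0.15, "ty": -1, "tz": 0, "ax": 0, "ay": 0, "az": 0, "fingers": 0.6}, {"tx": 0.15, "ty": -1, "tz": 0, "ax": 0, "ay": 0, "az": 0, "fingers": 0.6}])

```text
t: 4.08
tool_pos: [512.7, 56.1, 255.2]
tool_rot: [0.0, 1.0, -0.001, 0.0]
contact_force: [-0.0, 0.5, 0.0]
finger_gap: 0.6
grip_force: 0.0
```

move_arm(steps=[{"tx": 0.15, "ty": -1, "tz": 0, "ax": 0, "ay": 0, "az": 0, "fingers": 0.6}, {"tx": 0.15, "ty": -1, "tz": 0, "ax": 0, "ay": 0, "az": 0, "fingers": 0.6}, {"tx": 0.15, "ty": -1, "tz": 0, "ax": 0, "ay": 0, "az": 0, "fingers": 0.6}, {"tx": 0.15, "ty": -1, "tz": 0, "ax": 0, "ay": 0, "az": 0, "fingers": 0.6}, {"tx": 0, "ty": 0, "tz": 0, "ax": 0, "ay": 0, "az": 0, "fingers": 0.6}, {"tx": 0, "ty": 0, "tz": 0, "ax": 0, "ay": 0, "az": 0, "fingers": 0.6}])

```text
t: 4.82
tool_pos: [527.5, 154.9, 254.7]
tool_rot: [0.0, 1.0, -0.001, 0.0]
contact_force: [-0.3, -0.5, -0.5]
finger_gap: 0.599
grip_force: 0.0
```

Run:
```python
from h import *
T=tool(); im=grab_frame("wrist"); cv2.imwrite("pics/w2.png",im); np.save("w2.npy",T); print(T[:3,3],get_state()["t"])
cv2.imwrite("pics/w2b.png",cv2.resize(im,(800,600),interpolation=cv2.INTER_CUBIC))
```

```text
[527.50393306 154.91508304 254.72302724] 4.875
```

View pics/w2b.png

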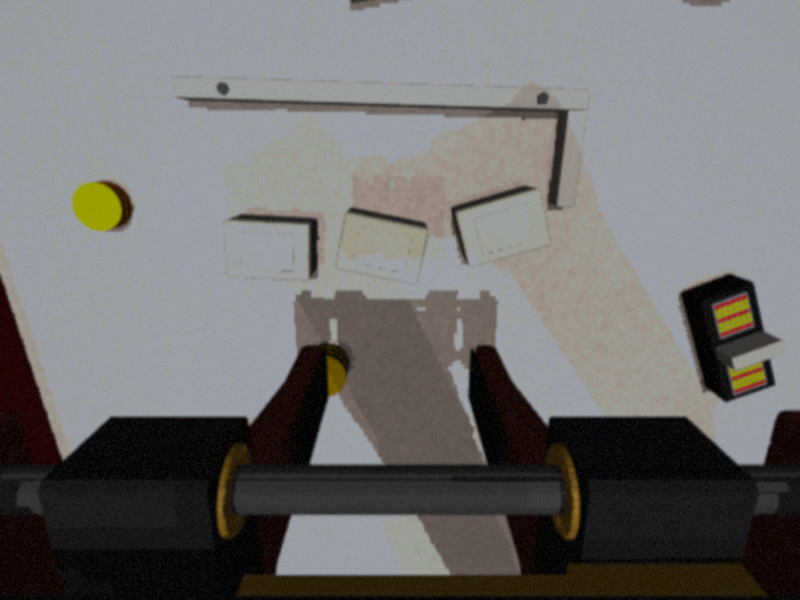

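The rail face's top edge runs (178,97) to (557,109), and the stop's face runs (569,110) to (560,207). The lids are quadrilaterals around (268,248), (382,246) and (503,228). The tall tokens are at (335,370) and the cassette at (735,335).

Run:
```python
from h import *
np.set_printoptions(suppress=True,precision=1)
T=np.load("w2.npy");K,P=campose("wrist",T); s=.7
U=lambda uv,z: unproj(K,P,np.array(uv)*s,z)[:,:2]
print("rail",U([(178,97),(557,109)],24),"stop",U([(569,110),(560,207)],24), "stopbase",U([(557,110),(548,207)],0))
Q={"A":[(226,221),(311,224),(309,280),(224,274)],"B":[(346,209),(428,228),(418,283),(337,262)],"C":[(459,233),(536,188),(550,244),(470,265)]}
for k,q in Q.items():
    X=U(q,40); (c,wh,a)=cv2.minAreaRect(X.astype(np.float32)); print(k,X.tolist(),X.mean(0),wh,a)
print("tok",U([(335,370)],30), "cassette top",U([(681,291),(732,275)],30))
```

```text
rail [[644.1 313.4]
 [635.2  38.7]] stop [[634.5  29.9]
 [564.5  29.7]] stopbase [[636.3  31.1]
 [561.8  31.5]]
A [[556.7862043601167, 282.5145723942429], [554.3733849786448, 219.4393477863965], [511.184357283443, 223.37774876277484], [516.1469257850873, 288.4031739729508]] [534.6 253.4] (65.85498809814453, 43.363529205322266) 85.63581085205078
B [[565.3747642336253, 192.98781970213236], [551.1343135489486, 132.23213757341537], [508.5391354998152, 139.2964569172343], [525.3339065779772, 201.22174146275918]] [537.6 166.4] (65.24472045898438, 43.083377838134766) 76.80867004394531
C [[547.3113416389252, 108.95086535233591], [580.1545836536357, 53.94118695996019], [538.7679014102189, 40.0276173942991], [522.692484164732, 99.70092332398167]] [547.2  75.7] (43.66289138793945, 62.6077880859375) 18.581844329833984
tok [[430.1 207.9]] cassette top [[ 498.5  -71.2]
 [ 511.6 -109.3]]
```

move_arm(steps=[{"tx": -0.32, "ty": 0.79, "tz": 1, "ax": 0, "ay": 0, "az": 0.3, "fingers": 0.35}, {"tx": -0.32, "ty": 0.79, "tz": 1, "ax": 0, "ay": 0, "az": 0, "fingers": 0.35}, {"tx": -0.32, "ty": 0.79, "tz": 1, "ax": 0, "ay": 0, "az": 0, "fingers": 0.35}, {"tx": -0.32, "ty": 0.79, "tz": 1, "ax": 0, "ay": 0, "az": 0, "fingers": 0.35}, {"tx": 0, "ty": 0, "tz": 1, "ax": 0, "ay": 0, "az": 0, "fingers": 0.35}, {"tx": 0, "ty": 0, "tz": 1, "ax": 0, "ay": 0, "az": 0, "fingers": 0.35}, {"tx": 0, "ty": 0, "tz": 1, "ax": 0, "ay": 0, "az": 0, "fingers": 0.35}, {"tx": 0, "ty": 0, "tz": 1, "ax": 0, "ay": 0, "az": 0, "fingers": 0.35}, {"tx": 0, "ty": 0, "tz": 0.9, "ax": 0, "ay": 0, "az": 0, "fingers": 0.35}, {"tx": 0, "ty": 0, "tz": 0, "ax": 0, "ay": 0, "az": 0, "fingers": 0.35}])

```text
t: 6.12
tool_pos: [492.5, 76.8, 31.1]
tool_rot: [0.001, 1.0, -0.014, -0.001]
contact_force: [-0.6, 0.3, -0.5]
finger_gap: 0.351
grip_force: 0.0
```

move_arm(steps=[{"tx": 0.6, "ty": 0, "tz": 0, "ax": 0, "ay": 0, "az": 0, "fingers": 0.35}, {"tx": 0.4, "ty": 0, "tz": 0, "ax": 0, "ay": 0, "az": 0, "fingers": 0.35}, {"tx": 0.4, "ty": 0, "tz": 0, "ax": 0, "ay": 0, "az": 0, "fingers": 0.35}, {"tx": 0.4, "ty": 0, "tz": 0, "ax": 0, "ay": 0, "az": 0, "fingers": 0.35}, {"tx": 0.4, "ty": 0, "tz": 0, "ax": 0, "ay": 0, "az": 0, "fingers": 0.35}, {"tx": 0.4, "ty": 0, "tz": 0, "ax": 0, "ay": 0, "az": 0, "fingers": 0.35}, {"tx": 0.4, "ty": 0, "tz": 0, "ax": 0, "ay": 0, "az": 0, "fingers": 0.35}, {"tx": 0.3, "ty": 0, "tz": 0, "ax": 0, "ay": 0, "az": 0, "fingers": 0.35}, {"tx": 0.1, "ty": 0, "tz": 0, "ax": 0, "ay": 0, "az": 0, "fingers": 0.35}])

```text
t: 7.25
tool_pos: [579.1, 76.1, 32.1]
tool_rot: [-0.0, 1.0, -0.013, 0.0]
contact_force: [-2.6, 0.0, 2.3]
finger_gap: 0.35
grip_force: 1.7
```

move_arm(steps=[{"tx": 0.08, "ty": 0, "tz": 0, "ax": 0, "ay": 0, "az": 0, "fingers": 0.35}, {"tx": 0, "ty": 0, "tz": 0, "ax": 0, "ay": 0, "az": 0, "fingers": 0.35}])

```text
t: 7.5
tool_pos: [580.8, 76.1, 32.1]
tool_rot: [-0.0, 1.0, -0.013, 0.0]
contact_force: [-1.2, -0.4, -0.8]
finger_gap: 0.345
grip_force: 0.6
```

move_arm(steps=[{"tx": 0.06, "ty": 0, "tz": 0, "ax": 0, "ay": 0, "az": 0, "fingers": 0.35}, {"tx": 0, "ty": 0, "tz": 0, "ax": 0, "ay": 0, "az": 0, "fingers": 0.35}])

```text
t: 7.75
tool_pos: [581.3, 76.1, 32.1]
tool_rot: [0.0, 1.0, -0.013, -0.001]
contact_force: [-5.2, 0.7, 3.8]
finger_gap: 0.348
grip_force: 2.5
```

move_arm(steps=[{"tx": 0.06, "ty": 0, "tz": 0, "ax": 0, "ay": 0, "az": 0, "fingers": 0.35}, {"tx": 0, "ty": 0, "tz": 0, "ax": 0, "ay": 0, "az": 0, "fingers": 0.35}])

```text
t: 8.0
tool_pos: [581.4, 76.1, 31.9]
tool_rot: [0.0, 1.0, -0.013, -0.002]
contact_force: [-9.5, 0.5, 6.3]
finger_gap: 0.352
grip_force: 4.6
```

move_arm(steps=[{"tx": -1, "ty": 0, "tz": 0, "ax": 0, "ay": 0, "az": 0, "fingers": 0.35}, {"tx": -1, "ty": -0.2, "tz": 0, "ax": 0, "ay": 0, "az": 0, "fingers": 0.35}, {"tx": -1, "ty": -0.3, "tz": 0, "ax": 0, "ay": 0, "az": 0, "fingers": 0.35}, {"tx": -1, "ty": -0.7, "tz": 0, "ax": 0, "ay": 0, "az": 0, "fingers": 0.35}, {"tx": -0.1, "ty": -1, "tz": 0, "ax": 0, "ay": 0, "az": 0, "fingers": 0.35}, {"tx": 0, "ty": -1, "tz": 0, "ax": 0, "ay": 0, "az": 0, "fingers": 0.35}, {"tx": 0.1, "ty": -0.44, "tz": 0, "ax": 0, "ay": 0, "az": 0, "fingers": 0.35}, {"tx": 0.4, "ty": 0, "tz": 0, "ax": 0, "ay": 0, "az": 0, "fingers": 0.35}, {"tx": 0.4, "ty": 0, "tz": 0, "ax": 0, "ay": 0, "az": 0, "fingers": 0.35}, {"tx": 0.4, "ty": 0, "tz": 0, "ax": 0, "ay": 0, "az": 0, "fingers": 0.35}, {"tx": 0.4, "ty": 0, "tz": 0, "ax": 0, "ay": 0, "az": 0, "fingers": 0.35}, {"tx": 0.4, "ty": 0, "tz": 0, "ax": 0, "ay": 0, "az": 0, "fingers": 0.35}])

```text
t: 9.5
tool_pos: [536.8, 167.9, 32.0]
tool_rot: [0.0, 1.0, -0.014, -0.0]
contact_force: [-0.7, -0.1, -0.9]
finger_gap: 0.353
grip_force: 0.5
```

move_arm(steps=[{"tx": 0.4, "ty": 0, "tz": 0, "ax": 0, "ay": 0, "az": 0, "fingers": 0.35}, {"tx": 0.4, "ty": 0, "tz": 0, "ax": 0, "ay": 0, "az": 0, "fingers": 0.35}, {"tx": 0.4, "ty": 0, "tz": 0, "ax": 0, "ay": 0, "az": 0, "fingers": 0.35}, {"tx": 0.4, "ty": 0, "tz": 0, "ax": 0, "ay": 0, "az": 0, "fingers": 0.35}, {"tx": 0.2, "ty": 0, "tz": 0, "ax": 0, "ay": 0, "az": 0, "fingers": 0.35}, {"tx": 0.1, "ty": 0, "tz": 0, "ax": 0, "ay": 0, "az": 0, "fingers": 0.35}, {"tx": 0, "ty": 0, "tz": 0, "ax": 0, "ay": 0, "az": 0, "fingers": 0.35}])

```text
t: 10.38
tool_pos: [583.8, 167.1, 32.2]
tool_rot: [-0.0, 1.0, -0.013, 0.0]
contact_force: [0.7, -0.4, -0.8]
finger_gap: 0.35
grip_force: 0.0
```

move_arm(steps=[{"tx": 0.08, "ty": 0, "tz": 0, "ax": 0, "ay": 0, "az": 0, "fingers": 0.35}, {"tx": 0, "ty": 0, "tz": 0, "ax": 0, "ay": 0, "az": 0, "fingers": 0.35}])

```text
t: 10.62
tool_pos: [584.2, 167.1, 32.1]
tool_rot: [0.0, 1.0, -0.013, -0.001]
contact_force: [-5.5, 0.2, 4.4]
finger_gap: 0.349
grip_force: 2.5
```

move_arm(steps=[{"tx": 0.06, "ty": 0, "tz": 0, "ax": 0, "ay": 0, "az": 0, "fingers": 0.35}, {"tx": 0, "ty": 0, "tz": 0, "ax": 0, "ay": 0, "az": 0, "fingers": 0.35}])

```text
t: 10.88
tool_pos: [584.2, 167.2, 31.9]
tool_rot: [0.001, 1.0, -0.013, -0.002]
contact_force: [-9.3, -0.4, 7.3]
finger_gap: 0.35
grip_force: 4.5
```

move_arm(steps=[{"tx": -1, "ty": 0, "tz": 0, "ax": 0, "ay": 0, "az": 0, "fingers": 0.35}, {"tx": -1, "ty": 0, "tz": 0, "ax": 0, "ay": 0, "az": 0, "fingers": 0.35}, {"tx": -1, "ty": -0.3, "tz": 0, "ax": 0, "ay": 0, "az": 0, "fingers": 0.35}, {"tx": -1, "ty": -0.5, "tz": 0, "ax": 0, "ay": 0, "az": 0, "fingers": 0.35}, {"tx": -0.2, "ty": -1, "tz": 0, "ax": 0, "ay": 0, "az": 0, "fingers": 0.35}, {"tx": 0, "ty": -1, "tz": 0, "ax": 0, "ay": 0, "az": 0, "fingers": 0.35}, {"tx": 0.2, "ty": -0.68, "tz": 0, "ax": 0, "ay": 0, "az": 0.05, "fingers": 0.35}, {"tx": 0.4, "ty": 0, "tz": 0, "ax": 0, "ay": 0, "az": 0, "fingers": 0.35}, {"tx": 0.4, "ty": 0, "tz": 0, "ax": 0, "ay": 0, "az": 0, "fingers": 0.35}, {"tx": 0.4, "ty": 0, "tz": 0, "ax": 0, "ay": 0, "az": 0, "fingers": 0.35}, {"tx": 0.4, "ty": 0, "tz": 0, "ax": 0, "ay": 0, "az": 0, "fingers": 0.35}, {"tx": 0.4, "ty": 0, "tz": 0, "ax": 0, "ay": 0, "az": 0, "fingers": 0.35}])

```text
t: 12.38
tool_pos: [540.1, 254.3, 31.9]
tool_rot: [0.0, 1.0, -0.016, -0.0]
contact_force: [-1.6, -0.8, -0.5]
finger_gap: 0.354
grip_force: 1.0
```

move_arm(steps=[{"tx": 0.4, "ty": 0, "tz": 0, "ax": 0, "ay": 0, "az": 0, "fingers": 0.35}, {"tx": 0.4, "ty": 0, "tz": 0, "ax": 0, "ay": 0, "az": 0, "fingers": 0.35}, {"tx": 0.4, "ty": 0, "tz": 0, "ax": 0, "ay": 0, "az": 0, "fingers": 0.35}, {"tx": 0.4, "ty": 0, "tz": 0, "ax": 0, "ay": 0, "az": 0, "fingers": 0.35}, {"tx": 0.3, "ty": 0, "tz": 0, "ax": 0, "ay": 0, "az": 0, "fingers": 0.35}, {"tx": 0.1, "ty": 0, "tz": 0, "ax": 0, "ay": 0, "az": 0, "fingers": 0.35}, {"tx": 0, "ty": 0, "tz": 0, "ax": 0, "ay": 0, "az": 0, "fingers": 0.35}])

```text
t: 13.25
tool_pos: [587.0, 253.5, 32.1]
tool_rot: [0.001, 1.0, -0.015, -0.002]
contact_force: [-8.6, -0.8, 6.4]
finger_gap: 0.351
grip_force: 4.4
```

move_arm(steps=[{"tx": -0.7, "ty": 0, "tz": 0, "ax": 0, "ay": 0, "az": 0, "fingers": 0.35}, {"tx": 0, "ty": -1, "tz": 0, "ax": 0, "ay": 0, "az": 0.05, "fingers": 0}, {"tx": 0, "ty": -1, "tz": 0, "ax": 0, "ay": 0, "az": 0, "fingers": 0}, {"tx": 0, "ty": -0.5, "tz": 0, "ax": 0, "ay": 0, "az": 0, "fingers": 0}, {"tx": 0, "ty": 0, "tz": 0, "ax": 0, "ay": 0, "az": 0, "fingers": 0}, {"tx": 1, "ty": 0, "tz": 0, "ax": 0, "ay": 0, "az": 0, "fingers": 0}, {"tx": 0.85, "ty": 0, "tz": 0, "ax": 0, "ay": 0, "az": 0, "fingers": 0}, {"tx": 0, "ty": 0, "tz": 0, "ax": 0, "ay": 0, "az": 0, "fingers": 0}])

```text
t: 14.25
tool_pos: [621.9, 312.9, 31.9]
tool_rot: [0.001, 1.0, -0.019, 0.001]
contact_force: [0.3, 0.0, -0.1]
finger_gap: 0.006
grip_force: 0.0
```

Run:
```python
from h import *
T=tool(); s=get_state(); print(s["t"],T[:3,3],s["finger_gap"])
im=grab_frame("top"); cv2.imwrite("pics/t2.png",cv2.resize(im[150:300,110:310],None,fx=4,fy=4,interpolation=cv2.INTER_CUBIC))
```

```text
14.25 [621.92049759 312.88999662  31.93945923] 0.005951054607032023
```

View pics/t2.png

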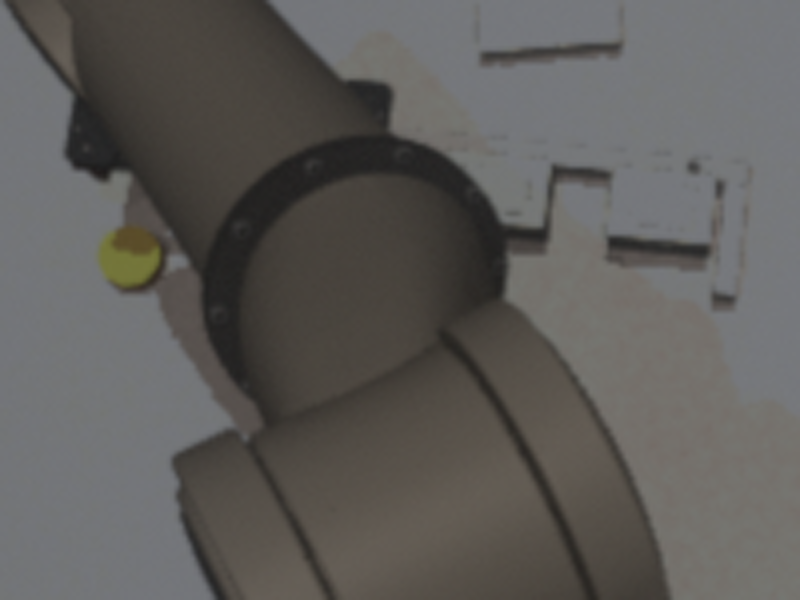

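The cropped top view shows two cases square against the rail at (525,185) and (660,205), clear of each other and of the stop. The arm hides the third. Next is the push along the rail.

move_arm(steps=[{"tx": 0, "ty": 0.4, "tz": 0, "ax": 0, "ay": 0, "az": 0, "fingers": 0}, {"tx": 0, "ty": 0.4, "tz": 0, "ax": 0, "ay": 0, "az": 0, "fingers": 0}, {"tx": 0, "ty": 0.4, "tz": 0, "ax": 0, "ay": 0, "az": 0, "fingers": 0}, {"tx": 0, "ty": 0.4, "tz": 0, "ax": 0, "ay": 0, "az": 0, "fingers": 0}, {"tx": 0, "ty": 0.4, "tz": 0, "ax": 0, "ay": 0, "az": 0, "fingers": 0}, {"tx": 0, "ty": 0.3, "tz": 0, "ax": 0, "ay": 0, "az": 0, "fingers": 0}, {"tx": 0, "ty": 0.3, "tz": 0, "ax": 0, "ay": 0, "az": 0, "fingers": 0}, {"tx": 0, "ty": 0.2, "tz": 0, "ax": 0, "ay": 0, "az": 0, "fingers": 0}, {"tx": 0, "ty": 0, "tz": 0, "ax": 0, "ay": 0, "az": 0, "fingers": 0}])

```text
t: 15.42
tool_pos: [617.5, 244.3, 32.1]
tool_rot: [0.0, 1.0, -0.018, -0.0]
contact_force: [-1.3, 1.8, -0.3]
finger_gap: 0.004
grip_force: 1.1
```

move_arm(steps=[{"tx": 0, "ty": 0.1, "tz": 0, "ax": 0, "ay": 0, "az": 0, "fingers": 0}, {"tx": 0, "ty": 0.05, "tz": 0, "ax": 0, "ay": 0, "az": 0, "fingers": 0}, {"tx": 0, "ty": 0, "tz": 0, "ax": 0, "ay": 0, "az": 0, "fingers": 0}])

```text
t: 15.8
tool_pos: [617.5, 241.2, 32.1]
tool_rot: [0.0, 1.0, -0.018, -0.0]
contact_force: [-1.3, 3.9, -1.1]
finger_gap: 0.002
grip_force: 1.8
```

move_arm(steps=[{"tx": 0, "ty": 0.1, "tz": 0, "ax": 0, "ay": 0, "az": 0, "fingers": 0}, {"tx": 0, "ty": 0.05, "tz": 0, "ax": 0, "ay": 0, "az": 0, "fingers": 0}, {"tx": 0, "ty": 0, "tz": 0, "ax": 0, "ay": 0, "az": 0, "fingers": 0}])

```text
t: 16.18
tool_pos: [617.4, 237.8, 32.2]
tool_rot: [-0.0, 1.0, -0.018, 0.0]
contact_force: [-1.1, 3.9, -0.9]
finger_gap: 0.005
grip_force: 2.4
```

move_arm(steps=[{"tx": 0, "ty": 0.08, "tz": 0, "ax": 0, "ay": 0, "az": 0, "fingers": 0}, {"tx": 0, "ty": 0, "tz": 0, "ax": 0, "ay": 0, "az": 0, "fingers": 0}])

```text
t: 16.42
tool_pos: [617.3, 235.9, 32.2]
tool_rot: [-0.0, 1.0, -0.017, 0.0]
contact_force: [-2.0, 5.3, 0.3]
finger_gap: 0.005
grip_force: 2.5
```

move_arm(steps=[{"tx": 0, "ty": 0.08, "tz": 0, "ax": 0, "ay": 0, "az": 0, "fingers": 0}, {"tx": 0, "ty": 0, "tz": 0, "ax": 0, "ay": 0, "az": 0, "fingers": 0}])

```text
t: 16.68
tool_pos: [617.3, 233.9, 32.2]
tool_rot: [-0.0, 1.0, -0.018, 0.0]
contact_force: [-1.1, 5.5, -0.2]
finger_gap: 0.008
grip_force: 2.5
```

move_arm(steps=[{"tx": 0, "ty": 0.08, "tz": 0, "ax": 0, "ay": 0, "az": 0, "fingers": 0}, {"tx": 0, "ty": 0, "tz": 0, "ax": 0, "ay": 0, "az": 0, "fingers": 0}])

```text
t: 16.92
tool_pos: [617.3, 233.2, 32.3]
tool_rot: [-0.001, 1.0, -0.017, 0.0]
contact_force: [-0.9, 6.9, -1.1]
finger_gap: 0.008
grip_force: 3.6
```

move_arm(steps=[{"tx": 0, "ty": 0.08, "tz": 0, "ax": 0, "ay": 0, "az": 0, "fingers": 0}, {"tx": 0, "ty": 0, "tz": 0, "ax": 0, "ay": 0, "az": 0, "fingers": 0}])

```text
t: 17.18
tool_pos: [617.2, 233.1, 32.6]
tool_rot: [-0.002, 1.0, -0.017, 0.001]
contact_force: [-0.7, 11.3, -1.7]
finger_gap: 0.003
grip_force: 5.2
```

Run:
```python
from h import *
T=tool(); s=get_state(); print(s["t"],T[:3,3],s["contact_force"])
im=grab_frame("scene"); cv2.imwrite("pics/s2.png",cv2.resize(im[140:290,230:430],None,fx=4,fy=4,interpolation=cv2.INTER_CUBIC))
```

```text
17.175 [617.23188858 233.09346375  32.61524799] [-0.72325739 11.32031388 -1.69027523]
```

View pics/s2.png

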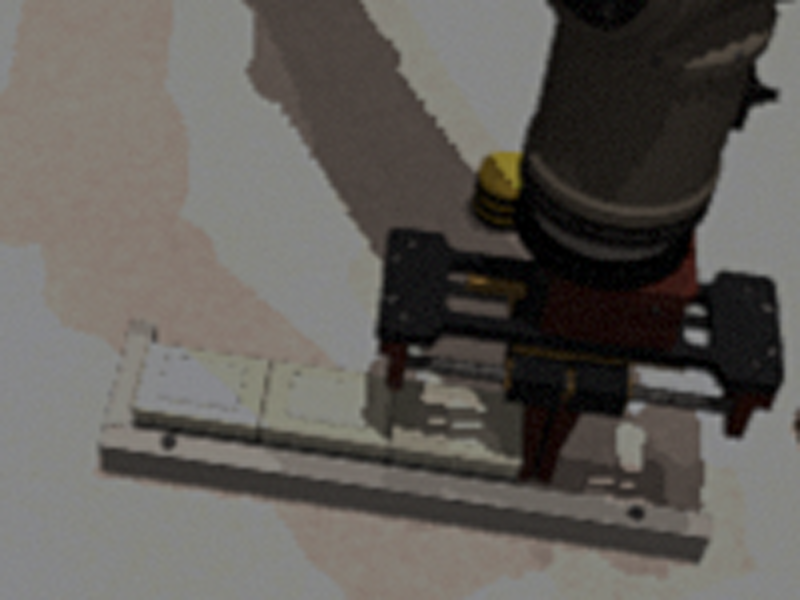

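The crop shows the three lids in one tight row from the stop at (140,400) to the fingers at (540,460). I'll retreat and square each case gently against the rail.

move_arm(steps=[{"tx": 0, "ty": -0.6, "tz": 0, "ax": 0, "ay": 0, "az": 0, "fingers": 0}, {"tx": -1, "ty": 0, "tz": 0, "ax": 0, "ay": 0, "az": 0, "fingers": 0}, {"tx": -1, "ty": 0, "tz": 0, "ax": 0, "ay": 0, "az": 0, "fingers": 0.1}, {"tx": -0.1, "ty": 0.4, "tz": 0, "ax": 0, "ay": 0, "az": 0, "fingers": 0.35}, {"tx": 0, "ty": 1, "tz": 0, "ax": 0, "ay": 0, "az": 0, "fingers": 0.35}, {"tx": 0, "ty": 1, "tz": 0, "ax": 0, "ay": 0, "az": 0, "fingers": 0.35}, {"tx": 0.4, "ty": 0, "tz": 0, "ax": 0, "ay": 0, "az": 0, "fingers": 0.35}, {"tx": 0.3, "ty": 0, "tz": 0, "ax": 0, "ay": 0, "az": 0, "fingers": 0.35}, {"tx": 0.1, "ty": 0, "tz": 0, "ax": 0, "ay": 0, "az": 0, "fingers": 0.35}, {"tx": 0, "ty": 0, "tz": 0, "ax": 0, "ay": 0, "az": 0, "fingers": 0.35}])

```text
t: 18.48
tool_pos: [583.2, 186.5, 32.1]
tool_rot: [-0.0, 1.0, -0.017, 0.0]
contact_force: [-0.3, -0.8, -0.5]
finger_gap: 0.35
grip_force: 0.0
```

move_arm(steps=[{"tx": 0.08, "ty": 0, "tz": 0, "ax": 0, "ay": 0, "az": 0, "fingers": 0.35}, {"tx": 0.08, "ty": 0, "tz": 0, "ax": 0, "ay": 0, "az": 0, "fingers": 0.35}, {"tx": 0, "ty": 0, "tz": 0, "ax": 0, "ay": 0, "az": 0, "fingers": 0.35}])

```text
t: 18.85
tool_pos: [584.9, 186.1, 31.9]
tool_rot: [0.0, 1.0, -0.017, -0.002]
contact_force: [-5.8, 1.0, 3.0]
finger_gap: 0.351
grip_force: 3.0
```

move_arm(steps=[{"tx": -0.6, "ty": 0, "tz": 0, "ax": 0, "ay": 0, "az": 0, "fingers": 0.35}, {"tx": 0, "ty": 1, "tz": 0, "ax": 0, "ay": 0, "az": 0, "fingers": 0.35}, {"tx": 0, "ty": 1, "tz": 0, "ax": 0, "ay": 0, "az": 0, "fingers": 0.35}, {"tx": 0, "ty": 0.56, "tz": 0, "ax": 0, "ay": 0, "az": 0, "fingers": 0.35}, {"tx": 0.4, "ty": 0, "tz": 0, "ax": 0, "ay": 0, "az": 0, "fingers": 0.35}, {"tx": 0.1, "ty": 0, "tz": 0, "ax": 0, "ay": 0, "az": 0, "fingers": 0.35}, {"tx": 0.08, "ty": 0, "tz": 0, "ax": 0, "ay": 0, "az": 0, "fingers": 0.35}, {"tx": 0, "ty": 0, "tz": 0, "ax": 0, "ay": 0, "az": 0, "fingers": 0.35}])

```text
t: 19.85
tool_pos: [582.9, 122.6, 31.8]
tool_rot: [0.0, 1.0, -0.017, -0.001]
contact_force: [-4.6, -0.3, 2.6]
finger_gap: 0.35
grip_force: 2.4
```

move_arm(steps=[{"tx": -0.6, "ty": 0, "tz": 0, "ax": 0, "ay": 0, "az": 0, "fingers": 0.35}, {"tx": 0, "ty": 1, "tz": 0, "ax": 0, "ay": 0, "az": 0, "fingers": 0.35}, {"tx": 0, "ty": 1, "tz": 0, "ax": 0, "ay": 0, "az": 0, "fingers": 0.35}, {"tx": 0, "ty": 0.32, "tz": 0, "ax": 0, "ay": 0, "az": 0, "fingers": 0.35}, {"tx": 0.4, "ty": 0, "tz": 0, "ax": 0, "ay": 0, "az": 0, "fingers": 0.35}, {"tx": 0.1, "ty": 0, "tz": 0, "ax": 0, "ay": 0, "az": 0, "fingers": 0.35}, {"tx": 0.08, "ty": 0, "tz": 0, "ax": 0, "ay": 0, "az": 0, "fingers": 0.35}, {"tx": 0, "ty": 0, "tz": 0, "ax": 0, "ay": 0, "az": 0, "fingers": 0.35}])

```text
t: 20.85
tool_pos: [581.0, 64.9, 31.9]
tool_rot: [-0.0, 1.0, -0.017, -0.001]
contact_force: [-2.1, 1.2, -0.6]
finger_gap: 0.353
grip_force: 1.5
```

move_arm(steps=[{"tx": -0.8, "ty": 0, "tz": 0, "ax": 0, "ay": 0, "az": 0, "fingers": 0.35}, {"tx": -0.7, "ty": 0, "tz": -0.7, "ax": 0, "ay": 0, "az": 0, "fingers": 0.35}, {"tx": 0, "ty": 1, "tz": -1, "ax": 0, "ay": 0, "az": 0, "fingers": 0.35}, {"tx": 0, "ty": 1, "tz": -1, "ax": 0, "ay": 0, "az": 0, "fingers": 0.35}, {"tx": 0, "ty": 1, "tz": -1, "ax": 0, "ay": 0, "az": 0, "fingers": 0.35}, {"tx": 0, "ty": 1, "tz": -1, "ax": 0, "ay": 0, "az": 0, "fingers": 0.35}, {"tx": 0, "ty": 1, "tz": -1, "ax": 0, "ay": 0, "az": 0, "fingers": 0.35}, {"tx": 0, "ty": 1, "tz": -1, "ax": 0, "ay": 0, "az": 0, "fingers": 0.35}, {"tx": 0, "ty": 1, "tz": 0, "ax": 0, "ay": 0, "az": 0, "fingers": 0.35}, {"tx": 0, "ty": 1, "tz": 0, "ax": 0, "ay": 0, "az": 0, "fingers": 0.35}, {"tx": -0.5, "ty": 1, "tz": 0, "ax": 0, "ay": 0, "az": 0, "fingers": 0.35}, {"tx": -0.5, "ty": 1, "tz": 0, "ax": 0, "ay": 0, "az": 0, "fingers": 0.35}])

```text
t: 22.35
tool_pos: [510.5, -185.1, 199.8]
tool_rot: [0.0, 1.0, -0.018, 0.001]
contact_force: [0.5, -0.4, -0.5]
finger_gap: 0.352
grip_force: 0.0
```

move_arm(steps=[{"tx": -0.2, "ty": 1, "tz": 0, "ax": 0, "ay": 0, "az": -0.35, "fingers": 0.35}, {"tx": 0, "ty": 0.8, "tz": 0, "ax": 0, "ay": 0, "az": 0, "fingers": 0.35}, {"tx": 0, "ty": 0, "tz": 0, "ax": 0, "ay": 0, "az": 0, "fingers": 0.35}, {"tx": 0, "ty": 0, "tz": 0, "ax": 0, "ay": 0, "az": 0, "fingers": 0.35}])

```text
t: 22.85
tool_pos: [505.1, -227.8, 199.6]
tool_rot: [-0.0, 1.0, -0.002, 0.0]
contact_force: [-1.3, -0.0, -0.1]
finger_gap: 0.348
grip_force: 0.0
```

Run:
```python
from h import *
T=tool(); im=grab_frame("wrist"); cv2.imwrite("pics/w3.png",im); np.save("w3.npy",T); print(T.round(3),get_state()["t"])
K,P=campose("wrist",T)
p=proj(K,P,[[548,-293,50],[453,-127,30]]); print(p)
c=p[0].round().astype(int); x0,y0=max(c[0]-100,0),max(c[1]-75,0); print(x0,y0)
cv2.imwrite("pics/w3c.png",cv2.resize(im[y0:y0+150,x0:x0+200],None,fx=4,fy=4,interpolation=cv2.INTER_CUBIC))
```

```text
[[ 1.00000e+00 -4.00000e-03  0.00000e+00  5.05051e+02]
 [-4.00000e-03 -1.00000e+00  1.00000e-03 -2.27809e+02]
 [ 0.00000e+00 -1.00000e-03 -1.00000e+00  1.99620e+02]
 [ 0.00000e+00  0.00000e+00  0.00000e+00  1.00000e+00]] 22.9
[[353.99280996 148.92246054]
 [178.48930062 242.35489422]]
254 74
```

View pics/w3c.png

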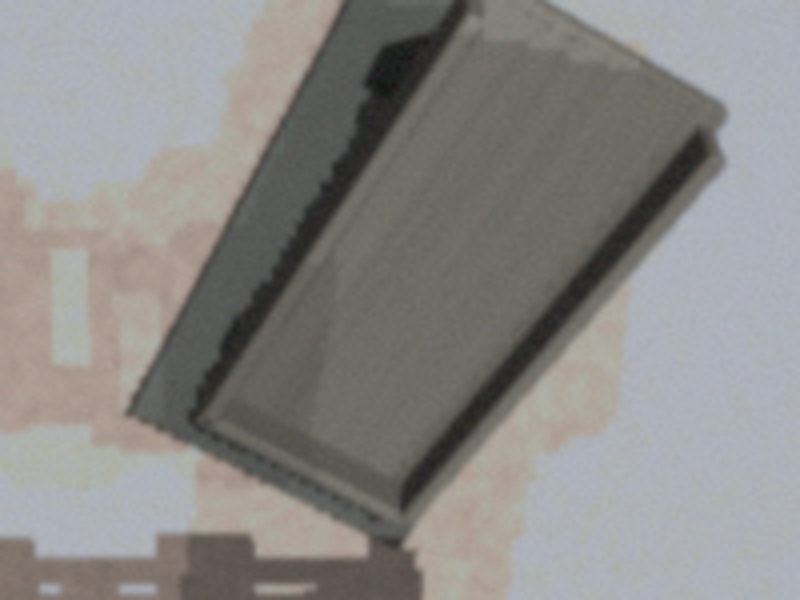

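The crop shows the right cheek's floor joint from (405,475) to (695,130) and its top inner edge from (405,508) to (715,150). The lip's inner corner is at (408,472), the left cheek's inner top edge runs (212,415) to (482,20), and the foot's low left corner is at (130,412).

```bash
cat > fit.py <<'E'
from h import *
from scipy.optimize import least_squares, minimize
np.set_printoptions(suppress=True,precision=2)
T=np.load("w3.npy");K,P=campose("wrist",T)
c2=lambda p: np.array(p,float)/4+[254,74]
tilt=np.radians(25)
def bedpose(p):  # X,Y,yaw
    return R.from_euler("zy",[p[2],-tilt]).as_matrix(), np.array([p[0],p[1],48.])
def line(X1,X2,a,b):  # distance of image pts a,b from projected line
    u=proj(K,P,[X1,X2]); d=(u[1]-u[0])/np.linalg.norm(u[1]-u[0]); n=np.array([-d[1],d[0]])
    return [n@(c2(a)-u[0]),n@(c2(b)-u[0])]
def res(p):
    M,o=bedpose(p); B=lambda *x:M@np.array(x)+o
    r=line(B(-51,-24.5,0),B(50,-24.5,0),(405,475),(695,130))
    r+=line(B(-51,-24.5,14),B(50,-24.5,14),(405,508),(715,150))
    r+=line(B(-51,24.5,14),B(50,24.5,14),(212,415),(482,20))
    r+=line(B(-51.5,-24,0),B(-51.5,24,0),(408,472),(240,400))
    r+=line(B(-51.5,-24,12),B(-51.5,24,12),(395,488),(212,420))
    return np.array(r)
if __name__=="__main__":
    s=least_squares(res,[548,-293,-.5],loss="soft_l1"); print("bed",s.x,np.degrees(s.x[2]),res(s.x))
    f=unproj(K,P,[c2((130,412)),c2((345,0)),c2((400,545))],5)[:,:2]; d=f[1]-f[0]; e=f[2]-f[0]
    print("foot",f.tolist(),np.degrees(np.arctan2(d[1],d[0])),np.linalg.norm(e),np.degrees(np.arctan2(e[1],e[0])))
    y=s.x[2]; print("foot corner expected if bed over foot centre", s.x[:2]+np.array([[np.cos(y),-np.sin(y)],[np.sin(y),np.cos(y)]])@[-65,40])
    box=np.array([(x,yy,z) for x in(-50,50) for yy in(-22,22) for z in(0,30)],float)
    for n in("w1","w3"):
        Tn=np.load(n+".npy");Kn,Pn=campose("wrist",Tn); im=cv2.imread(f"pics/{n}.png"); hsv=cv2.cvtColor(im,cv2.COLOR_BGR2HSV)
        m=((im.max(2)<60)|((hsv[...,1]>110)&(im.max(2)>80))).astype(np.uint8)
        c=proj(Kn,Pn,[[453,-127,15]])[0].astype(int); roi=np.zeros_like(m); cv2.circle(roi,tuple(map(int,c)),75,1,-1); m=cv2.morphologyEx(m*roi,cv2.MORPH_OPEN,np.ones((2,2)))
        k,l,st,_=cv2.connectedComponentsWithStats(cv2.morphologyEx(m,cv2.MORPH_CLOSE,np.ones((15,15))))
        j=1+st[1:,4].argmax(); m=(l==j).astype(np.float32); m=cv2.resize(m,None,fx=4,fy=4)
        def cost(p):
            X=R.from_euler("z",p[2]).apply(box)+[p[0],p[1],0]; h=cv2.convexHull((proj(Kn,Pn,X)*4+1.5).astype(np.float32)).astype(np.int32)
            q=np.zeros(m.shape,np.uint8); cv2.fillConvexPoly(q,h,1); return np.abs(q-m).sum()/q.sum()
        b=min((minimize(cost,[453,-127,a],method="Nelder-Mead",options=dict(initial_simplex=[[453,-127,a],[463,-127,a],[453,-117,a],[453,-127,a+.2]],maxiter=300)) for a in(.1,.3,.5)),key=lambda r:r.fun)
        print(n,b.x,np.degrees(b.x[2]),b.fun,st[j])
E
python3 fit.py
```

```text
bed [ 556.   -302.19   -0.47] -26.68170417204659 [ 2.63  3.07  0.01  0.33 -5.68 -7.7  -0.42  0.06  1.23 -0.33]
foot [[514.0916523162581, -235.82667317118222], [612.1072946170674, -285.91275500385507], [478.16452313285106, -306.9636037987561]] -27.06707349445792 79.69455132236753 -116.79568754950681
foot corner expected if bed over foot centre [ 515.88 -237.26]
w1 [ 451.07 -128.67    0.39] 22.122986559257743 0.09270192441134292 [ 139  143   77   93 3681]
w3 [ 449.04 -129.98    0.4 ] 22.84533731216679 0.642889097812659 [ 135  187  116  125 7411]
```

Run:
```python
from fit import *
for n in("w1","w3"):
    Tn=np.load(n+".npy");Kn,Pn=campose("wrist",Tn); im=cv2.imread(f"pics/{n}.png"); h=cv2.cvtColor(im,cv2.COLOR_BGR2HSV)
    m=((h[...,1]>110)&(im[...,2]>110)).astype(np.uint8); m[:,:int(proj(Kn,Pn,[[453,-40,30]])[0,0])]=0;m[:,int(proj(Kn,Pn,[[453,-195,30]])[0,0]):]=0
    m=cv2.morphologyEx(m,cv2.MORPH_CLOSE,np.ones((5,5)))
    k,l,st,ce=cv2.connectedComponentsWithStats(m)
    for j in range(1,k):
        if st[j,4]>60:
            ys,xs=np.where(l==j); w=unproj(Kn,Pn,np.c_[xs,ys],30)[:,:2].astype(np.float32); print(n,st[j].tolist(),cv2.minAreaRect(w))
im=cv2.cvtColor(cv2.imread("pics/w3.png"),cv2.COLOR_BGR2GRAY).astype(np.float32)
M,o=bedpose([554.5,-301.2,np.radians(-26.9)])
ys=np.arange(-38,39,1.)
prof=0
for x in np.arange(-35,36,1.):
    u=proj(K,P,np.array([M@[x,y,14]+o for y in ys])).astype(np.float32); 
    v=cv2.remap(im,u[:,0].copy(),u[:,1].copy(),cv2.INTER_LINEAR)[:,0] ; prof=prof+v/71
print("z14 across y:",dict(zip(ys.astype(int).tolist(),prof.astype(int).tolist())))
xs=np.arange(-62,-38,1.);prof=0
for y in np.arange(-15,16,1.):
    u=proj(K,P,np.array([M@[x,y,12]+o for x in xs])).astype(np.float32); prof=prof+cv2.remap(im,u[:,0].copy(),u[:,1].copy(),cv2.INTER_LINEAR)[:,0]/31
print("z12 along x:",dict(zip(xs.astype(int).tolist(),prof.astype(int).tolist())))
```

```text
w1 [146, 154, 32, 31, 592] ((478.1151428222656, -115.07587432861328), (28.31289291381836, 26.56026840209961), 22.241548538208008)
w1 [171, 199, 29, 30, 517] ((426.3352355957031, -137.03329467773438), (28.342756271362305, 26.50377655029297), 22.284366607666016)
w3 [146, 202, 37, 34, 717] ((478.0123291015625, -115.39300537109375), (28.31265640258789, 26.394433975219727), 22.915021896362305)
w3 [174, 254, 32, 28, 521] ((426.00921630859375, -136.72021484375), (28.311216354370117, 26.126480102539062), 22.960556030273438)
w3 [202, 333, 5, 43, 126] ((317.13616943359375, -143.0081787109375), (4.165802478790283, 56.9388542175293), 87.53125762939453)
z14 across y: {-38: 171, -37: 171, -36: 171, -35: 171, -34: 171, -33: 171, -32: 170, -31: 170, -30: 168, -29: 156, -28: 133, -27: 115, -26: 109, -25: 99, -24: 76, -23: 52, -22: 43, -21: 42, -20: 43, -19: 53, -18: 75, -17: 91, -16: 97, -15: 101, -14: 105, -13: 107, -12: 107, -11: 108, -10: 108, -9: 108, -8: 107, -7: 107, -6: 107, -5: 107, -4: 107, -3: 107, -2: 107, -1: 108, 0: 109, 1: 108, 2: 107, 3: 107, 4: 108, 5: 107, 6: 107, 7: 108, 8: 108, 9: 108, 10: 107, 11: 107, 12: 106, 13: 106, 14: 106, 15: 105, 16: 104, 17: 103, 18: 104, 19: 104, 20: 102, 21: 102, 22: 104, 23: 106, 24: 106, 25: 105, 26: 105, 27: 104, 28: 103, 29: 100, 30: 100, 31: 104, 32: 102, 33: 85, 34: 58, 35: 43, 36: 42, 37: 44, 38: 52}
z12 along x: {-62: 146, -61: 127, -60: 108, -59: 94, -58: 88, -57: 85, -56: 82, -55: 85, -54: 94, -53: 103, -52: 104, -51: 99, -50: 91, -49: 87, -48: 87, -47: 87, -46: 89, -45: 93, -44: 98, -43: 103, -42: 105, -41: 105, -40: 105, -39: 106}
```

Run:
```python
from h import *
s=get_state(); print(s["q"].round(3),s["tool_pos"],s["tool_rot"])
```

```text
[ 0.5    0.34  -0.232  1.881  0.095  0.931 -1.35 ] [ 505.00882724 -227.54496097  199.60895385] [-3.13645774e-04  9.99998618e-01 -1.62940620e-03  1.01017389e-04]
```

move_arm(steps=[{"tx": -0.42, "ty": -0.81, "tz": 0.6, "ax": 0, "ay": 0, "az": 0, "fingers": 0.4}, {"tx": -0.42, "ty": -0.81, "tz": 0.6, "ax": 0, "ay": 0, "az": 0, "fingers": 0.4}, {"tx": -0.42, "ty": -0.81, "tz": 0.6, "ax": 0, "ay": 0, "az": 0, "fingers": 0.4}, {"tx": -0.42, "ty": -0.81, "tz": 0.6, "ax": 0, "ay": 0, "az": 0, "fingers": 0.4}, {"tx": -0.42, "ty": -0.81, "tz": 0.6, "ax": 0, "ay": 0, "az": 0, "fingers": 0.4}, {"tx": 0, "ty": 0, "tz": 0, "ax": 0, "ay": 0, "az": -1, "fingers": 0.4}, {"tx": 0, "ty": 0, "tz": 0, "ax": 0, "ay": 0, "az": -1, "fingers": 0.4}, {"tx": 0, "ty": 0, "tz": 0, "ax": 0, "ay": 0, "az": -1, "fingers": 0.4}, {"tx": 0, "ty": 0, "tz": 0, "ax": 0, "ay": 0, "az": -1, "fingers": 0.4}, {"tx": 0, "ty": 0, "tz": 0, "ax": 0, "ay": 0, "az": -1, "fingers": 0.4}, {"tx": 0, "ty": 0, "tz": 0, "ax": 0, "ay": 0, "az": -1, "fingers": 0.4}, {"tx": 0, "ty": 0, "tz": 0, "ax": 0, "ay": 0, "az": -1, "fingers": 0.4}])

```text
t: 24.4
tool_pos: [452.8, -126.2, 124.8]
tool_rot: [-0.0, 0.954, 0.301, 0.0]
contact_force: [0.2, 0.7, 0.7]
finger_gap: 0.402
grip_force: 0.0
```

move_arm(steps=[{"tx": 0, "ty": 0, "tz": 0, "ax": 0, "ay": 0, "az": -1, "fingers": 0.4}, {"tx": 0, "ty": 0, "tz": 0, "ax": 0, "ay": 0, "az": -1, "fingers": 0.4}, {"tx": 0, "ty": 0, "tz": 0, "ax": 0, "ay": 0, "az": -1, "fingers": 0.4}, {"tx": 0, "ty": 0, "tz": 0, "ax": 0, "ay": 0, "az": -1, "fingers": 0.4}, {"tx": 0, "ty": 0, "tz": 0, "ax": 0, "ay": 0, "az": -1, "fingers": 0.4}, {"tx": 0, "ty": 0, "tz": 0, "ax": 0, "ay": 0, "az": -1, "fingers": 0.4}, {"tx": 0, "ty": 0, "tz": 0, "ax": 0, "ay": 0, "az": -1, "fingers": 0.4}, {"tx": 0, "ty": 0, "tz": 0, "ax": 0, "ay": 0, "az": -1, "fingers": 0.4}, {"tx": 0, "ty": 0, "tz": 0, "ax": 0, "ay": 0, "az": -1, "fingers": 0.4}, {"tx": 0, "ty": 0, "tz": 0, "ax": 0, "ay": 0, "az": -1, "fingers": 0.4}, {"tx": 0, "ty": 0, "tz": 0, "ax": 0, "ay": 0, "az": -1, "fingers": 0.4}, {"tx": 0, "ty": 0, "tz": 0, "ax": 0, "ay": 0, "az": -1, "fingers": 0.4}])

```text
t: 25.9
tool_pos: [452.8, -126.3, 124.8]
tool_rot: [0.0, 0.676, 0.737, 0.0]
contact_force: [0.4, 0.5, 0.1]
finger_gap: 0.399
grip_force: 0.0
```

move_arm(steps=[{"tx": 0, "ty": 0, "tz": 0, "ax": 0, "ay": 0, "az": -1, "fingers": 0.4}, {"tx": 0, "ty": 0, "tz": 0, "ax": 0, "ay": 0, "az": -1, "fingers": 0.4}, {"tx": 0, "ty": 0, "tz": 0, "ax": 0, "ay": 0, "az": -1, "fingers": 0.4}, {"tx": 0, "ty": 0, "tz": 0, "ax": 0, "ay": 0, "az": -0.58, "fingers": 0.4}, {"tx": 0, "ty": 0, "tz": 0, "ax": 0, "ay": 0, "az": 0, "fingers": 0.4}])

```text
t: 26.52
tool_pos: [452.7, -126.5, 124.8]
tool_rot: [0.0, 0.554, 0.832, 0.0]
contact_force: [1.5, 0.0, -0.3]
finger_gap: 0.399
grip_force: 0.0
```

```bash
cat > d.py <<'E'
# usage: d.py x y z yaw tiltdeg -> shift and turn in tool axes to the target
from h import *
import sys
np.set_printoptions(suppress=True,precision=3)
def target(psi,tilt=0): # tool down, yaw psi; tilt = turn about world axis horizontal perpendicular to bed x
    return np.column_stack([[np.cos(psi),np.sin(psi),0],[np.sin(psi),-np.cos(psi),0],[0,0,-1]])
if __name__=="__main__":
    x,y,z,psi,tilt=map(float,sys.argv[1:6]); psi=np.radians(psi)
    Rt=target(psi)
    if tilt: ax=Rt[:,0]; Rt=R.from_rotvec(ax*np.radians(tilt)).as_matrix()@Rt
    s=get_state(); T=tool(s)
    print("t",s["t"],"pos",T[:3,3],"z axis",T[:3,2],"F",s["contact_force"],"q",s["q"])
    print("shift in units",T[:3,:3].T@(np.array([x,y,z])-T[:3,3])/25,"turn in units",np.degrees(R.from_matrix(T[:3,:3].T@Rt).as_rotvec())/5)
E
python3 d.py 452.1 -126 55 112.75 0
```

```text
t 26.525 pos [ 452.721 -126.468  124.773] z axis [ 0.  0. -1.] F [ 1.477  0.05  -0.312] q [ 0.727  0.393 -0.697  2.105  0.363  0.763  0.196]
shift in units [ 0.026 -0.017  2.791] turn in units [ 0.005 -0.002 -0.014]
```

Aligned, so I descend and grip.

move_arm(steps=[{"tx": 0.03, "ty": -0.02, "tz": 0.9, "ax": 0, "ay": 0, "az": 0, "fingers": 0.4}, {"tx": 0, "ty": 0, "tz": 0.9, "ax": 0, "ay": 0, "az": 0, "fingers": 0.4}, {"tx": 0, "ty": 0, "tz": 0.6, "ax": 0, "ay": 0, "az": 0, "fingers": 0.4}, {"tx": 0, "ty": 0, "tz": 0.4, "ax": 0, "ay": 0, "az": 0, "fingers": 0.4}, {"tx": 0, "ty": 0, "tz": 0, "ax": 0, "ay": 0, "az": 0, "fingers": 0.4}, {"tx": 0, "ty": 0, "tz": 0, "ax": 0, "ay": 0, "az": 0, "fingers": 0}, {"tx": 0, "ty": 0, "tz": 0, "ax": 0, "ay": 0, "az": 0, "fingers": 0}, {"tx": 0, "ty": 0, "tz": 0, "ax": 0, "ay": 0, "az": 0, "fingers": 0}, {"tx": 0, "ty": 0, "tz": 0, "ax": 0, "ay": 0, "az": 0, "fingers": 0}])

```text
t: 27.65
tool_pos: [452.2, -127.0, 55.1]
tool_rot: [0.001, 0.555, 0.832, 0.0]
contact_force: [-0.3, 1.0, 5.0]
finger_gap: 0.134
grip_force: 30.0
```

```bash
python3 - <<'E'
from h import *
# target in bed frame: TCP above bed origin; cassette bottom to TCP = current TCP z
M=R.from_euler("zy",[np.radians(-26.9),-np.radians(25)]).as_matrix(); o=np.array([555.6,-301.1,48])
z=get_state()["tool_pos"][2]; print("bed x,z",M[:,0],M[:,2],z)
for dx,dz in ((4,40),(4,8),(3,0),(0,0)): print(dx,dz,(o+M@[dx,0,z+dz]).round(1))
E
for t in 25 -25; do python3 d.py 530 -290 150 63.1 $t; done
```

```text
bed x,z [ 0.80824305 -0.45243471  0.37688992] [-4.22618262e-01  1.38777878e-17  9.06307787e-01] 55.13024282473172
4 40 [ 518.6 -302.9  135.7]
4 8 [ 532.2 -302.9  106.7]
3 0 [ 534.7 -302.5   99.1]
0 0 [ 532.3 -301.1   98. ]
t 27.65 pos [ 452.185 -127.017   55.13 ] z axis [ 0.001 -0.    -1.   ] F [-0.334  0.975  5.026] q [ 0.644  0.507 -0.609  2.149  0.496  0.624  0.078]
shift in units [-7.218  0.369 -3.789] turn in units [4.694 2.164 9.741]
t 27.65 pos [ 452.185 -127.017   55.13 ] z axis [ 0.001 -0.    -1.   ] F [-0.334  0.975  5.026] q [ 0.644  0.507 -0.609  2.149  0.496  0.624  0.078]
shift in units [-7.218  0.369 -3.789] turn in units [-4.671 -2.156  9.742]
```

The grip is sound: an 11.8 mm gap on the 12 mm rib. But my bed model composed its angles in the wrong order (extrinsic), so I'll fix that and refit.

```bash
sed -i 's/from_euler("zy"/from_euler("ZY"/' fit.py
python3 - <<'E'
from fit import *
s=least_squares(res,[548,-293,-.5],loss="soft_l1"); print("bed",s.x,np.degrees(s.x[2]),res(s.x))
im=cv2.cvtColor(cv2.imread("pics/w3.png"),cv2.COLOR_BGR2GRAY).astype(np.float32)
M,o=bedpose([554.5,-301.2,np.radians(-26.95)])
S=lambda X:cv2.remap(im,*[a.copy() for a in proj(K,P,X).astype(np.float32).T],cv2.INTER_LINEAR)[:,0]
ys=np.arange(-36,37,1.)
for r in ((-35,-5),(5,35)):
    prof=np.mean([S(np.array([M@[x,y,14]+o for y in ys])) for x in np.arange(*r)],0); print("z14",r,[(int(y),int(v)) for y,v in zip(ys,prof) if abs(y)>14])
xs=np.arange(-62,-38,1.)
prof=np.mean([S(np.array([M@[x,y,12]+o for x in xs])) for y in range(-15,16)],0); print("z12",[(int(y),int(v)) for y,v in zip(xs,prof)])
E
```

```text
bed [ 554.96 -301.35   -0.48] -27.48736543354952 [ 0.17  0.79  0.02  0.98 -1.75 -0.88  1.95 -1.31  3.74 -2.  ]
z14 (-35, -5) [(-36, 167), (-35, 168), (-34, 168), (-33, 168), (-32, 168), (-31, 168), (-30, 167), (-29, 161), (-28, 142), (-27, 119), (-26, 110), (-25, 99), (-24, 74), (-23, 49), (-22, 42), (-21, 41), (-20, 47), (-19, 68), (-18, 89), (-17, 97), (-16, 102), (-15, 105), (15, 101), (16, 99), (17, 98), (18, 99), (19, 101), (20, 100), (21, 99), (22, 98), (23, 99), (24, 96), (25, 94), (26, 96), (27, 99), (28, 94), (29, 72), (30, 48), (31, 42), (32, 42), (33, 48), (34, 62), (35, 79), (36, 86)]
z14 (5, 35) [(-36, 174), (-35, 174), (-34, 174), (-33, 173), (-32, 173), (-31, 172), (-30, 171), (-29, 161), (-28, 133), (-27, 114), (-26, 108), (-25, 92), (-24, 62), (-23, 44), (-22, 42), (-21, 42), (-20, 53), (-19, 79), (-18, 94), (-17, 98), (-16, 102), (-15, 106), (15, 106), (16, 105), (17, 105), (18, 108), (19, 110), (20, 110), (21, 110), (22, 110), (23, 109), (24, 107), (25, 103), (26, 108), (27, 109), (28, 96), (29, 62), (30, 44), (31, 42), (32, 40), (33, 42), (34, 55), (35, 69), (36, 78)]
z12 [(-62, 124), (-61, 101), (-60, 92), (-59, 90), (-58, 86), (-57, 80), (-56, 80), (-55, 91), (-54, 103), (-53, 108), (-52, 103), (-51, 92), (-50, 87), (-49, 86), (-48, 87), (-47, 87), (-46, 89), (-45, 93), (-44, 100), (-43, 104), (-42, 104), (-41, 105), (-40, 105), (-39, 105)]
```

move_arm(steps=[{"tx": 0, "ty": 0, "tz": -0.6, "ax": 0, "ay": 0, "az": 0, "fingers": 0}, {"tx": 0, "ty": 0, "tz": -1, "ax": 0, "ay": 0, "az": 0, "fingers": 0}, {"tx": 0, "ty": 0, "tz": -1, "ax": 0, "ay": 0, "az": 0, "fingers": 0}, {"tx": 0, "ty": 0, "tz": -1, "ax": 0, "ay": 0, "az": 0, "fingers": 0}, {"tx": 0, "ty": 0, "tz": -0.6, "ax": 0, "ay": 0, "az": 0, "fingers": 0}, {"tx": 0, "ty": 0, "tz": 0, "ax": 0, "ay": 0, "az": 0, "fingers": 0}])

```text
t: 28.4
tool_pos: [452.1, -127.1, 160.6]
tool_rot: [0.001, 0.555, 0.832, 0.0]
contact_force: [0.4, 0.9, -3.6]
finger_gap: 0.131
grip_force: 30.0
```

```bash
cat > plan.py <<'E'
# plan.py dx dz n : rows from the present pose to a pose over the bed (TCP at bed [dx,-0.7,55.1+dz])
from h import *
import sys
np.set_printoptions(suppress=True,precision=2)
dx,dz,n=float(sys.argv[1]),float(sys.argv[2]),int(sys.argv[3])
M=R.from_euler("ZY",[np.radians(-27.2),-np.radians(25)]).as_matrix(); o=np.array([554.75,-300.7,48])
Rt=np.column_stack([M[:,1],M[:,0],-M[:,2]]); pt=o+M@[dx,-0.7,55.1+dz]
s=get_state(); T=tool(s); R0=T[:3,:3]; rv=R.from_matrix(R0.T@Rt).as_rotvec()
b=M.T@(T[:3,3]-o); print("t",s["t"],"TCP in bed",b,"F bed",M.T@s["contact_force"],"gap",s["finger_gap"],"q",s["q"],"target",pt)
dp=(pt-T[:3,3])/n; dr=np.degrees(rv)/n/5
for i in range(n): print((R0@R.from_rotvec(rv*i/n).as_matrix()).T@dp/25, dr)
E
python3 plan.py 5 50 11
```

```text
t 28.4 TCP in bed [-107.09  107.46  174.14] F bed [-1.61  1.   -3.27] gap 0.13057497693574227 q [ 0.77  0.34 -0.73  2.08  0.3   0.83  0.25] target [ 518.96 -283.09  145.37]
[-0.62  0.01  0.06] [-0.42 -0.2   0.89]
[-0.61  0.05  0.07] [-0.42 -0.2   0.89]
[-0.61  0.1   0.08] [-0.42 -0.2   0.89]
[-0.6   0.14  0.1 ] [-0.42 -0.2   0.89]
[-0.58  0.18  0.11] [-0.42 -0.2   0.89]
[-0.56  0.22  0.13] [-0.42 -0.2   0.89]
[-0.54  0.26  0.15] [-0.42 -0.2   0.89]
[-0.52  0.3   0.17] [-0.42 -0.2   0.89]
[-0.49  0.33  0.19] [-0.42 -0.2   0.89]
[-0.46  0.36  0.21] [-0.42 -0.2   0.89]
[-0.43  0.38  0.23] [-0.42 -0.2   0.89]
```

move_arm(steps=[{"tx": -0.62, "ty": 0.01, "tz": 0.06, "ax": -0.42, "ay": -0.2, "az": 0.89, "fingers": 0}, {"tx": -0.61, "ty": 0.05, "tz": 0.07, "ax": -0.42, "ay": -0.2, "az": 0.89, "fingers": 0}, {"tx": -0.61, "ty": 0.1, "tz": 0.08, "ax": -0.42, "ay": -0.2, "az": 0.89, "fingers": 0}, {"tx": -0.6, "ty": 0.14, "tz": 0.1, "ax": -0.42, "ay": -0.2, "az": 0.89, "fingers": 0}, {"tx": -0.58, "ty": 0.18, "tz": 0.11, "ax": -0.42, "ay": -0.2, "az": 0.89, "fingers": 0}, {"tx": -0.56, "ty": 0.22, "tz": 0.13, "ax": -0.42, "ay": -0.2, "az": 0.89, "fingers": 0}, {"tx": -0.54, "ty": 0.26, "tz": 0.15, "ax": -0.42, "ay": -0.2, "az": 0.89, "fingers": 0}, {"tx": -0.52, "ty": 0.3, "tz": 0.17, "ax": -0.42, "ay": -0.2, "az": 0.89, "fingers": 0}, {"tx": -0.49, "ty": 0.33, "tz": 0.19, "ax": -0.42, "ay": -0.2, "az": 0.89, "fingers": 0}, {"tx": -0.46, "ty": 0.36, "tz": 0.21, "ax": -0.42, "ay": -0.2, "az": 0.89, "fingers": 0}, {"tx": -0.43, "ty": 0.38, "tz": 0.23, "ax": -0.42, "ay": -0.2, "az": 0.89, "fingers": 0}, {"tx": 0, "ty": 0, "tz": 0, "ax": 0, "ay": 0, "az": 0, "fingers": 0}])

```text
t: 29.9
tool_pos: [517.6, -282.5, 142.2]
tool_rot: [0.183, 0.833, 0.51, 0.109]
contact_force: [-0.5, 0.7, -2.7]
finger_gap: 0.138
grip_force: 30.0
```

```bash
python3 plan.py 5 10 3
python3 - <<'E'
from h import *
im=grab_frame("scene"); cv2.imwrite("pics/s3.png",cv2.resize(im[100:250,60:260],None,fx=4,fy=4,interpolation=cv2.INTER_CUBIC))
E
```

```text
t 29.9 TCP in bed [  2.3   -0.79 102.84] F bed [-1.88  0.43 -2.15] gap 0.13780393212041325 q [ 0.6   0.33 -0.27  2.16  0.53  0.27 -0.59] target [ 533.99 -290.82  109.11]
[0.   0.04 0.5 ] [-0.03  0.02  0.01]
[0.   0.04 0.5 ] [-0.03  0.02  0.01]
[0.   0.04 0.5 ] [-0.03  0.02  0.01]
```

View pics/s3.png

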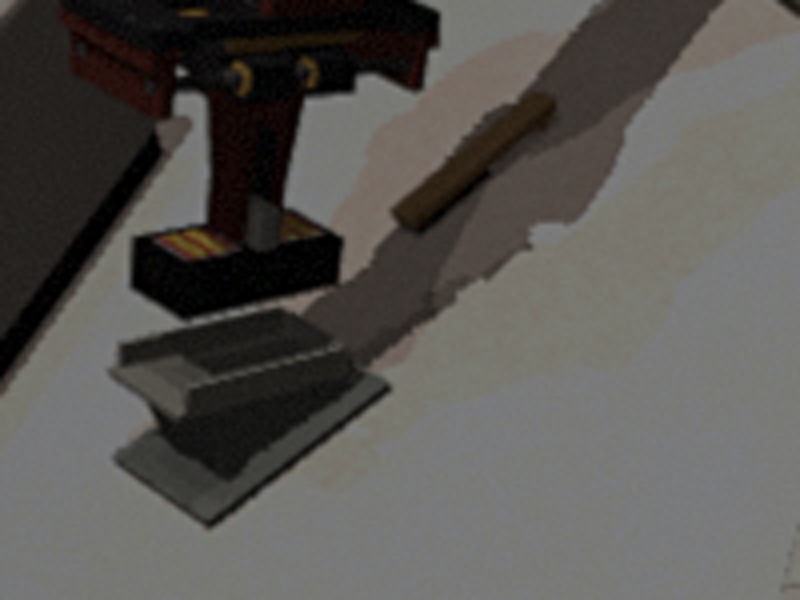

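The crop shows the cassette held parallel above the bed, cassette at (235,265) and bed at (240,355). I lower it.

move_arm(steps=[{"tx": 0, "ty": 0.04, "tz": 0.5, "ax": -0.03, "ay": 0.02, "az": 0.01, "fingers": 0}, {"tx": 0, "ty": 0.04, "tz": 0.5, "ax": -0.03, "ay": 0.02, "az": 0.01, "fingers": 0}, {"tx": 0, "ty": 0.04, "tz": 0.5, "ax": -0.03, "ay": 0.02, "az": 0.01, "fingers": 0}, {"tx": 0, "ty": 0, "tz": 0, "ax": 0, "ay": 0, "az": 0, "fingers": 0}])

```text
t: 30.45
tool_pos: [535.1, -291.1, 109.7]
tool_rot: [0.185, 0.833, 0.509, 0.114]
contact_force: [0.2, 0.9, -3.0]
finger_gap: 0.138
grip_force: 30.0
```

```bash
python3 plan.py 4 2 2
```

```text
t 30.45 TCP in bed [ 6.28 -0.47 65.13] F bed [-1.5   0.88 -2.6 ] gap 0.13825006006192098 q [ 0.53  0.4  -0.19  2.15  0.62  0.2  -0.69] target [ 536.19 -291.95  101.44]
[-0.   -0.05  0.16] [ 0.01 -0.01  0.  ]
[-0.   -0.05  0.16] [ 0.01 -0.01  0.  ]
```

move_arm(steps=[{"tx": 0, "ty": -0.04, "tz": 0.14, "ax": 0.01, "ay": -0.01, "az": 0, "fingers": 0}, {"tx": 0, "ty": -0.03, "tz": 0.14, "ax": 0.01, "ay": -0.01, "az": 0, "fingers": 0}, {"tx": 0, "ty": 0, "tz": 0, "ax": 0, "ay": 0, "az": 0, "fingers": 0}])

```text
t: 30.82
tool_pos: [536.5, -291.9, 104.0]
tool_rot: [0.186, 0.833, 0.508, 0.113]
contact_force: [-0.6, -0.3, -2.8]
finger_gap: 0.131
grip_force: 30.0
```

```bash
python3 plan.py 4 0 2
```

```text
t 30.825 TCP in bed [ 5.35 -0.55 59.3 ] F bed [-1.54 -0.48 -2.42] gap 0.13108849896307526 q [ 0.52  0.42 -0.18  2.15  0.66  0.19 -0.73] target [ 536.94 -292.34   99.63]
[-0.   -0.03  0.08] [ 0.01  0.   -0.  ]
[-0.   -0.03  0.08] [ 0.01  0.   -0.  ]
```

move_arm(steps=[{"tx": 0, "ty": -0.02, "tz": 0.08, "ax": 0.01, "ay": 0, "az": 0, "fingers": 0}, {"tx": 0, "ty": 0, "tz": 0, "ax": 0, "ay": 0, "az": 0, "fingers": 0}])

```text
t: 31.08
tool_pos: [536.9, -292.2, 102.1]
tool_rot: [0.186, 0.833, 0.508, 0.113]
contact_force: [-0.2, -1.0, -3.5]
finger_gap: 0.133
grip_force: 30.0
```

move_arm(steps=[{"tx": 0, "ty": -0.02, "tz": 0.08, "ax": 0, "ay": 0, "az": 0, "fingers": 0}, {"tx": 0, "ty": 0, "tz": 0, "ax": 0, "ay": 0, "az": 0, "fingers": 0}])

```text
t: 31.32
tool_pos: [537.4, -292.4, 100.2]
tool_rot: [0.186, 0.833, 0.508, 0.113]
contact_force: [-0.7, 1.5, 1.0]
finger_gap: 0.134
grip_force: 30.0
```

```bash
python3 plan.py 0 0 2
```

```text
t 31.325 TCP in bed [ 4.65 -0.6  55.47] F bed [-0.78  1.02  1.42] gap 0.1335345154682699 q [ 0.53  0.42 -0.18  2.14  0.69  0.18 -0.76] target [ 533.72 -290.68   97.94]
[-0.   -0.09  0.01] [ 0.01  0.   -0.  ]
[-0.   -0.09  0.01] [ 0.01  0.   -0.  ]
```

Floor contact is at the expected height. Now I slide it down to the lip.

move_arm(steps=[{"tx": 0, "ty": -0.07, "tz": 0.02, "ax": 0.01, "ay": 0, "az": 0, "fingers": 0}, {"tx": 0, "ty": -0.07, "tz": 0, "ax": 0.01, "ay": 0, "az": 0, "fingers": 0}, {"tx": 0, "ty": 0, "tz": 0, "ax": 0, "ay": 0, "az": 0, "fingers": 0}])

```text
t: 31.7
tool_pos: [536.0, -291.4, 99.4]
tool_rot: [0.186, 0.833, 0.508, 0.114]
contact_force: [-1.0, -0.5, 6.4]
finger_gap: 0.136
grip_force: 30.0
```

```bash
python3 plan.py 0 0 2
```

```text
t 31.7 TCP in bed [ 2.72 -0.33 55.44] F bed [ 2.07 -0.87  6.09] gap 0.13558611527143732 q [ 0.53  0.42 -0.19  2.15  0.72  0.18 -0.78] target [ 533.72 -290.68   97.94]
[-0.01 -0.05  0.01] [ 0.02 -0.   -0.  ]
[-0.01 -0.05  0.01] [ 0.02 -0.   -0.  ]
```

move_arm(steps=[{"tx": 0, "ty": -0.06, "tz": 0, "ax": 0, "ay": 0, "az": 0, "fingers": 0}, {"tx": 0, "ty": 0, "tz": 0, "ax": 0, "ay": 0, "az": 0, "fingers": 0}])

```text
t: 31.95
tool_pos: [534.8, -290.7, 98.8]
tool_rot: [0.186, 0.833, 0.508, 0.114]
contact_force: [0.8, 0.4, 5.7]
finger_gap: 0.132
grip_force: 30.0
```

move_arm(steps=[{"tx": 0, "ty": -0.06, "tz": 0, "ax": 0, "ay": 0, "az": 0, "fingers": 0}, {"tx": 0, "ty": 0, "tz": 0, "ax": 0, "ay": 0, "az": 0, "fingers": 0}])

```text
t: 32.2
tool_pos: [533.6, -290.1, 98.2]
tool_rot: [0.186, 0.833, 0.508, 0.114]
contact_force: [-0.0, 0.4, 6.0]
finger_gap: 0.134
grip_force: 30.0
```

```bash
python3 plan.py 0 0 2
```

```text
t 32.2 TCP in bed [-0.2  -0.22 55.44] F bed [2.33 0.39 5.48] gap 0.13388061572320714 q [ 0.54  0.42 -0.19  2.16  0.75  0.18 -0.82] target [ 533.72 -290.68   97.94]
[-0.01  0.    0.01] [ 0.02 -0.   -0.  ]
[-0.01  0.    0.01] [ 0.02 -0.   -0.  ]
```

move_arm(steps=[{"tx": 0, "ty": -0.06, "tz": 0, "ax": 0, "ay": 0, "az": 0, "fingers": 0}, {"tx": 0, "ty": 0, "tz": 0, "ax": 0, "ay": 0, "az": 0, "fingers": 0}])

```text
t: 32.45
tool_pos: [532.5, -289.4, 97.5]
tool_rot: [0.186, 0.833, 0.508, 0.114]
contact_force: [1.6, -0.0, 6.0]
finger_gap: 0.137
grip_force: 30.0
```

move_arm(steps=[{"tx": 0, "ty": -0.05, "tz": 0, "ax": 0, "ay": 0, "az": 0, "fingers": 0}, {"tx": 0, "ty": 0, "tz": 0, "ax": 0, "ay": 0, "az": 0, "fingers": 0}])

```text
t: 32.7
tool_pos: [532.1, -289.3, 97.4]
tool_rot: [0.186, 0.833, 0.508, 0.114]
contact_force: [1.1, -0.4, 5.3]
finger_gap: 0.133
grip_force: 30.0
```

```bash
python3 plan.py 0 0 2
```

```text
t 32.7 TCP in bed [-2.1  -0.21 55.5 ] F bed [3.26 0.19 4.3 ] gap 0.1329200580835833 q [ 0.54  0.42 -0.2   2.16  0.79  0.18 -0.85] target [ 533.72 -290.68   97.94]
[-0.01  0.04  0.01] [ 0.03 -0.   -0.  ]
[-0.01  0.04  0.01] [ 0.03 -0.   -0.  ]
```

move_arm(steps=[{"tx": 0, "ty": -0.06, "tz": 0.02, "ax": 0, "ay": 0, "az": 0, "fingers": 0}, {"tx": 0, "ty": 0, "tz": 0, "ax": 0, "ay": 0, "az": 0, "fingers": 0}])

```text
t: 32.95
tool_pos: [532.1, -289.3, 97.4]
tool_rot: [0.187, 0.833, 0.508, 0.115]
contact_force: [0.9, -1.2, 10.1]
finger_gap: 0.13
grip_force: 30.0
```

```bash
python3 plan.py 0 0 2
```

```text
t 32.95 TCP in bed [-2.14 -0.19 55.48] F bed [ 5.53 -0.61  8.61] gap 0.12988788342212151 q [ 0.55  0.42 -0.21  2.16  0.81  0.17 -0.87] target [ 533.72 -290.68   97.94]
[-0.01  0.04  0.01] [ 0.04 -0.01 -0.  ]
[-0.01  0.04  0.01] [ 0.04 -0.01 -0.  ]
```

It has stopped against the lip and is pressed flat on the floor, so I release and withdraw along the bed normal.

move_arm(steps=[{"tx": 0, "ty": 0.03, "tz": -0.03, "ax": 0, "ay": 0, "az": 0, "fingers": 0.3}, {"tx": 0, "ty": 0.02, "tz": 0, "ax": 0, "ay": 0, "az": 0, "fingers": 0.3}, {"tx": 0, "ty": 0, "tz": 0, "ax": 0, "ay": 0, "az": 0, "fingers": 0.3}, {"tx": 0, "ty": 0, "tz": -0.3, "ax": 0, "ay": 0, "az": 0, "fingers": 0.3}, {"tx": 0, "ty": 0, "tz": -0.6, "ax": 0, "ay": 0, "az": 0, "fingers": 0.3}, {"tx": 0, "ty": 0, "tz": -1, "ax": 0, "ay": 0, "az": 0, "fingers": 0.3}, {"tx": 0, "ty": 0, "tz": -1, "ax": 0, "ay": 0, "az": 0, "fingers": 0.3}, {"tx": 0, "ty": 0, "tz": -1, "ax": 0, "ay": 0, "az": 0, "fingers": 0.3}, {"tx": 0, "ty": 0, "tz": -1, "ax": 0, "ay": 0, "az": 0, "fingers": 0.3}, {"tx": 0, "ty": 0, "tz": 0, "ax": 0, "ay": 0, "az": 0, "fingers": 0.3}])

```text
t: 34.2
tool_pos: [483.7, -265.1, 208.6]
tool_rot: [0.186, 0.833, 0.508, 0.113]
contact_force: [-0.0, -1.3, -0.2]
finger_gap: 0.302
grip_force: 0.0
```

Run:
```python
from h import *
s=get_state(); print(s["t"],s["q"].round(3),s["contact_force"],s["tool_pos"])
im=grab_frame("scene"); K,P=campose("scene")
a=cv2.resize(im[130:240,70:190],None,fx=3.3,fy=3.3,interpolation=cv2.INTER_CUBIC)
b=cv2.resize(im[170:280,230:430],(int(120*3.3),int(110*1.98)),interpolation=cv2.INTER_CUBIC)
c=np.zeros((a.shape[0],a.shape[1]+b.shape[1],3),np.uint8); c[:,:a.shape[1]]=a; c[:b.shape[0],a.shape[1]:]=b
c=np.clip(c*1.6,0,255).astype(np.uint8); cv2.imwrite("pics/s4.png",c); print(c.shape)
```

```text
34.2 [ 0.899  0.188 -0.587  2.173  0.421  0.404 -0.488] [-0.0286164  -1.26277465 -0.16155615] [ 483.73032086 -265.14817045  208.59595875]
(363, 792, 3)
```

View pics/s4.png

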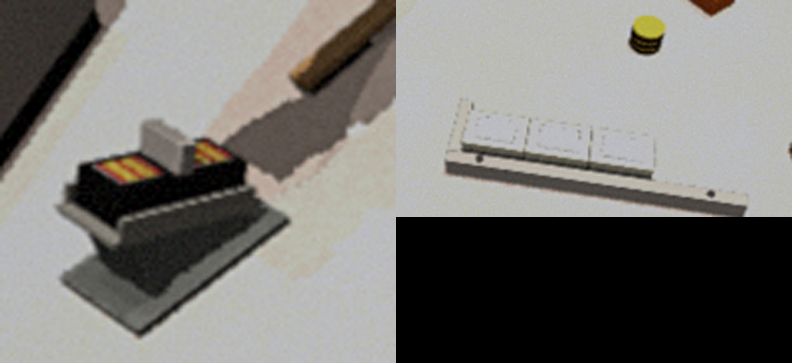

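The cassette lies down in the cradle at (160,180), parallel to the cheeks. The three cases stand in a straight, tight row against the rail and stop from (465,130) to (655,160). The bystanders in view haven't moved.

```bash
python3 -c "
from station import *
print(close_job())"
```

```text
the job is handed in; nothing more can be done
None
```

I handed the job in at about 34 s of the 69 s allowed, result not yet known: the three cases stand tight and square in the guide, and the cassette lies flat in the cradle with its lower end at the lip.

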